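Load and lock a sample transport carrier

TASK

Get the sample jars ready for transport: lever open the snug blue lid of the carrier with the orange-handled blade at the notch in its front, swing it right back, and stand every yellow-capped jar upright in a well of its own. Then swing the lid fully shut gently, feel with the red-headed lock pin through the slot in the lid's tongue for the hole hidden beneath, sliding the tip lightly along the slot until it drops in, and push the pin fully home without forcing it. Leave the blade lying on its green mat, and leave the blue-capped jars and the beaker alone.

Things in the scene. Friction and masses are not known exactly. Their poses are not given: they have to be found in the camera images.
- carrier: White sample carrier, fixed to the bench. Its body is 200 mm long (y from -116 to 84 mm), 90 mm deep (x from -40 to 50 mm) and 60 mm high, plus a lock housing at its +y end (y from 84 to 158 mm, x from -52 to 52 mm, 60 mm high). Origin at bench level; its -x side is the front with the pry notch, its +x side carries the hinge; z up.
- lid (a joint): Angle of the blue lid in rad: 0 is shut, it opens upwards about the hinge line to a stop at 1.8. Hinge friction holds it at any angle (about 0.16 N m, plus up to 0.07 N m of weight when lifting). At its +y end a flat tongue 6 mm thick with a slot reaches out over the lock housing (to y = 156 mm of the carrier).
- pry_notch (a point): Middle of the pry notch at the front face of the carrier: a gap below the lid's front wall, 70 mm wide (along y), 10 mm high (50 to 60 mm above the bench; this point is at mid-height, 55 mm) and 14 mm deep (towards +x of the carrier). The blade goes in level along the carrier's +x.
- hinge_line (a point): Point on the hinge axis of the lid, which runs along the carrier's y, 60 mm above the bench, 90 mm behind the lid's front face.
- lid_front (a point): Middle of the top front edge of the lid (moves with it; axes as the carrier's when shut). The lid is a hollow cover, open below, walls 4 mm thick, 200 x 90 mm (exactly over the carrier's 200 mm body), 46 mm high outside, 42 mm inside; when shut its walls' lower edges stand on the carrier's rim, 60 mm above the bench.
- lock_slot (a point): Centre of the slot in the lid's tongue when shut, at its upper face, 66 mm above the bench (fixed to the carrier). Slot 44 mm along the carrier's x, 14 mm wide. 26 mm below lies a flat, fixed strike plate with a round hole, 14 mm wide, 25 mm deep, on the slot's centre line but anywhere within 12 mm either way of this point, different each time and hidden: feel for it.
- well0 (a point): Square well 46 x 46 mm, 40 mm deep, open at the top when the lid is open; this point is the centre of its floor, 20 mm above the bench, its rim 40 mm higher. Wells 0 to 3 lie in a row along the carrier's y axis, 50 mm apart; any jar fits any well.
- well1 (a point): Square well 46 x 46 mm, 40 mm deep, open at the top when the lid is open; this point is the centre of its floor, 20 mm above the bench, its rim 40 mm higher. Wells 0 to 3 lie in a row along the carrier's y axis, 50 mm apart; any jar fits any well.
- well2 (a point): Square well 46 x 46 mm, 40 mm deep, open at the top when the lid is open; this point is the centre of its floor, 20 mm above the bench, its rim 40 mm higher. Wells 0 to 3 lie in a row along the carrier's y axis, 50 mm apart; any jar fits any well.
- well3 (a point): Square well 46 x 46 mm, 40 mm deep, open at the top when the lid is open; this point is the centre of its floor, 20 mm above the bench, its rim 40 mm higher. Wells 0 to 3 lie in a row along the carrier's y axis, 50 mm apart; any jar fits any well.
- jar0: Sample jar with a yellow cap, round, 75 mm tall: body 38 mm across, cap 40 mm across on the top 22 mm; about 90 g, with a heavy base. Origin at the centre of its underside, z up. May be absent. In a well it stands 35 mm above the carrier's rim.
- jar1: Sample jar with a yellow cap, round, 75 mm tall: body 38 mm across, cap 40 mm across on the top 22 mm; about 90 g, with a heavy base. Origin at the centre of its underside, z up. May be absent. In a well it stands 35 mm above the carrier's rim.
- jar2: Sample jar with a yellow cap, round, 75 mm tall: body 38 mm across, cap 40 mm across on the top 22 mm; about 90 g, with a heavy base. Origin at the centre of its underside, z up. May be absent. In a well it stands 35 mm above the carrier's rim.
- jar3: Sample jar with a yellow cap, round, 75 mm tall: body 38 mm across, cap 40 mm across on the top 22 mm; about 90 g, with a heavy base. Origin at the centre of its underside, z up. May be absent. In a well it stands 35 mm above the carrier's rim.
- pin: Lock pin standing upright in its stand: steel shank 10 mm across and 45 mm long with a slightly chamfered tip, and above it a square red head 22 x 22 mm, 50 mm tall, whose underside is the shoulder. Total 95 mm. Origin at the tip, z up along the pin. Home means the shoulder rests on the lid's tongue.
- pin_tip (a point): The lower tip of the pin (same point as the pin's origin).
- pin_stand: Aluminium block 56 x 56 x 55 mm (fixed) with a hole through its middle in which the pin stands, shoulder on the block's top. Origin at the centre of its underside.
- blade: Pry blade lying flat on its mat: orange handle 100 mm long, 16 wide, 28 high, then a flat steel blade 22 mm wide, 3 mm thick. x axis towards the tip. Origin at the handle's underside near the balance point: handle from x = -80 to 20 mm, blade on to x = 110 mm at 12 mm above the handle's underside. About 90 g.
- blade_tip (a point): Middle of the blade's front edge (110 mm ahead of the blade's origin, 12 mm above the handle's underside).
- mat: Green mat on the bench, 260 mm (its x) by 130 mm (its y), 1 mm thick, fixed. Origin at bench level under its centre; the blade on it lies at bench level.
- blue_jar0: Jar with a blue cap, same size as the yellow ones; leave alone.
- blue_jar1: Jar with a blue cap; leave alone.
- beaker: White beaker, 70 mm across, 90 mm high; leave alone.

How it is judged:
On the way, in this order (a step that is already met when the one before it is completed fails the run):
1. the lid is levered up more than 0.2 rad by the blade (value of joint lid above 0.2 rad and contact force between blade and carrier above 0.2 N), for 0.05 s.
2. the lid is swung right back, beyond 1.4 rad (value of joint lid above 1.4 rad), for 0.2 s.
3. every yellow-capped jar stands in a well with the lid open (value of joint lid above 0.8 rad and z of each of jar0, jar1, jar2, jar3 in the frame of carrier below 0.026 m and x of jar0 in the frame of carrier between -0.012 and 0.012 m and y of jar0 in the frame of carrier between -0.117 and 0.085 m and angle between each of jar0, jar1, jar2, jar3's own z axis and vertical below 0.2 rad and x of jar1 in the frame of carrier between -0.012 and 0.012 m and y of jar1 in the frame of carrier between -0.117 and 0.085 m and x of jar2 in the frame of carrier between -0.012 and 0.012 m and y of jar2 in the frame of carrier between -0.117 and 0.085 m and x of jar3 in the frame of carrier between -0.012 and 0.012 m and y of jar3 in the frame of carrier between -0.117 and 0.085 m), for 0.2 s.
4. the lid is shut (value of joint lid below 0.04 rad), for 0.2 s.
5. the pin has dropped into the hidden hole and is home (z of pin_tip in the frame of lock_slot below -0.041 m and horizontal distance between pin_tip and lock_slot below 0.03 m and angle between pin's own z axis and vertical below 0.12 rad), for 0.2 s.
At the end, for the whole second after the job is handed in: Every yellow-capped jar upright on a well floor (within 6 mm), lid shut (below 0.04 rad), pin upright in the hidden hole with its tip at least 41 mm below the tongue's upper face (home: 45 mm), blade flat on the mat (origin at least 20 mm from the mat's ends), all at rest (all of step 5 and z of each of jar0, jar1, jar2, jar3 in the frame of carrier below 0.026 m and x of jar0 in the frame of carrier between -0.012 and 0.012 m and y of jar0 in the frame of carrier between -0.117 and 0.085 m and angle between each of jar0, jar1, jar2, jar3's own z axis and vertical below 0.2 rad and x of jar1 in the frame of carrier between -0.012 and 0.012 m and y of jar1 in the frame of carrier between -0.117 and 0.085 m and x of jar2 in the frame of carrier between -0.012 and 0.012 m and y of jar2 in the frame of carrier between -0.117 and 0.085 m and x of jar3 in the frame of carrier between -0.012 and 0.012 m and y of jar3 in the frame of carrier between -0.117 and 0.085 m and value of joint lid below 0.04 rad and y of blade in the frame of mat between -0.065 and 0.065 m and x of blade in the frame of mat between -0.11 and 0.11 m and height (world z) of blade below 0.015 m and linear speed of each of pin, blade below 0.02 m/s); the robot touches nothing.
It fails at once if a blue-capped jar or the beaker is pushed more than 4 cm (distance of any of blue_jar0, blue_jar1, beaker from where it was at the start of the episode above 0.04 m).
It fails at once if the lid is slammed (faster than 4 rad/s towards shut) (velocity of joint lid below -4 rad/s).
It fails at once if the pin is forced with more than 60 N against the carrier (contact force between pin and carrier above 60 N).
Of jar0, jar1, jar2, jar3 only 2 to 4 are there at a start; the rules pass over those that are not, and their reading is None.
At some moment in a run one of jar0, jar1, jar2, jar3, blade may be knocked a few centimetres aside while the robot is not near it.
It also fails if it takes over 210 s, if anything falls off the work surface, if the arm or the gripper's body presses on something with over 40 N, if the wrist force passes 120 N, or if a joint passes its speed limit or range.

ROBOT

A 6-joint arm with a two-finger parallel gripper is mounted at the origin on the work surface. World frame = base frame: x ahead of the robot, y to its left, z up, the work surface at z = 0. Lengths are in m, angles in rad, forces in N, time in s.
With the tool pointing down it reaches from about 0.35 to 0.775 m from the base axis. Payload 5.5 kg.
Tool frame: the origin (TCP) lies at the very end of the fingers, on their centre line; the grasp point (between the pads) lies 19 mm behind it; z points along the fingers, y is the line along which they close (so a half turn about z gives the same grasp; the last joint's range is limited). The gripper opens to 85 mm and grips with 20 to 120 N. Pads are 22 mm wide; open, the fingers measure 114 mm over their backs; the gripper's body (76 mm by 85 mm) begins 54 mm behind the grasp point. The pads swing forward as they close: fully open they stand 13 mm farther back than shut.
Start: joints at [-1.455, 0.313, 0.046, 1.304, 0, 1.431], TCP at [0.145, -0.556, 0.207] pointing down, gripper open.
Joint ranges: [-2.76, 2.76], [-0.86, 1.69], [-1.03, 1.26], [-2.2, 2.34], [-1.47, 1.5], [-3.14, 3.14]. Speed limits (rad/s): [2.57, 2.57, 3.14, 3.14, 3.14, 3.14].

INTERFACE

Orientations are given as a unit quaternion [w, x, y, z].
In Python, from workcell import env, cams, ticket, spotter gives the robot as it stands.
- The arm moves only by the tool jog_arm, never from a script. Its argument "increments" is a list that holds one entry, the list of rows, each a list of 7 numbers: the shift along the tool's x, y, z in units of 0.25 m (1.0 is 0.25 m), then the turn, a rotation vector about the tool's x, y, z in units of 180 degrees (1.0 is 180 degrees), then the closure in counts, from 0 (fully open) to 255 (shut). A call has 1 to 20 rows; each row shifts and turns the commanded pose from where the row before left it, along the tool's axes as they then stand; what a row does not reach is not made up. A row lasts 1/10 s, in which the tool goes at most 50 mm and 8.59 degrees, less where a joint would pass 70% of its speed; a pose out of reach is approached as far as the arm can. A call with a number of a shift or a turn outside -1 to 1 is refused whole. A call with a gripper value outside its range is refused whole. The fingers move at their own pace and stop on an object; "force" is the grip in N (left out, the last holds). Time passes only in rows, so rows that do not move let the fingers close. It gives the time, the measured TCP pose, the force, the opening and the grip force at its end, in the units of the state.
- env.get_state(): the state, without advancing time (a new reading comes with each control period).
- cams.read_camera(name): name is "side" or "top"; returns a dict with "pixels" (480x640x3 uint8, red, green, blue), "fx", "fy", "cx", "cy" (pixels), "xyz" and "attitude" of the camera in the world. Camera axes: x right, y down, z forward; pixel columns grow to the right and rows downward; lengths in m; the calibration is good to about 2 mm. A picture is of the moment at which its call begins. There is no depth.
- ticket.hand_in(): hands the job in; it is judged then, once.
Trained networks look in the newest picture that a camera, given by its name, has taken for a name from the list of things; names that differ only in an ending like _2 or _b are one class to them, and where a whole thing is asked for, a point or a joint stands for the part that bears it (a point fixed in the world has none). Each returns a list of dicts, best first, with "conf" (0 to 1); they miss things now and then, are a little off and sometimes report something else, mostly with a low value. They report only what shows in the picture. A call takes as long as a camera call.
- spotter.find_in(target, camera): "uv" ([column, row] in pixels, amid what is visible of it).
- spotter.cut_out(target, camera): "region" (480x640 bool, what is visible of it) and "uv" ([column, row] in pixels, amid what is visible of it).
- spotter.landmark_of(target, camera): "uv" ([column, row] in pixels: a listed point, or the origin of a listed thing).
The state is a dict: "clock": time; "joint_pos": joint angles; "qvel": joint speeds; "tau": joint torques, N m; "tcp_pos": TCP position; "orientation": TCP orientation; "wrist_force": force on the tool from outside, world axes, zero at the start; "ft_torque": the same for the moment, N m; "finger_gap": finger opening in m; "grip_force": force on a finger pad.
Only numpy, scipy, OpenCV 4.12 (cv2) and the standard library are available. Lean on these libraries where they do the work, as an engineer would, in place of code of your own. Each camera call takes 0.05 s, during which the arm holds its last target. There are 200 camera calls.

## Working session

There is one attempt and no reset: what is moved stays moved. The work goes in short steps, Python scripts to look and compute and a tool call to move; the robot and the scene stay as the last step left them, time stands still between calls to the robot, and variables do not carry over. Pictures are saved under pics/ and viewed, at most 14 in all, crops included, and the job is handed in when it is done.

Besides the shell and the picture viewer there is one more tool, called after "Request:" in YAML: its name, and indented under it one key for each argument. jog_arm: Moves the arm, as the interface text tells. Shifts and turns lie within -1 to 1; 1 stands for 0.25 m of shift or 180 degrees of turn. Its arguments: {"type":"object","properties":{"increments":{"type":"array"},"force":{"type":"number"}},"required":["increments"]}

```bash
ls; mkdir -p pics
cat > h.py <<'E'
from workcell import env, cams, ticket, spotter
import numpy as np, cv2
from scipy.spatial.transform import Rotation as R
def rot(q): q=np.array(q,float); return R.from_quat(q[[1,2,3,0]]) if q.size==4 else R.from_matrix(q)
def shot(c,name=None):
    d=cams.read_camera(c)
    if name: cv2.imwrite(f'pics/{name}.png',cv2.cvtColor(d['pixels'],cv2.COLOR_RGB2BGR))
    return d
def ray(d,uv):
    v=rot(d['attitude']).apply([(uv[0]-d['cx'])/d['fx'],(uv[1]-d['cy'])/d['fy'],1.]); return np.array(d['xyz']),v
def atz(d,uv,z):
    o,v=ray(d,uv); return o+v*(z-o[2])/v[2]
def proj(d,p):
    c=rot(d['attitude']).inv().apply(np.array(p)-d['xyz']); return np.array([d['fx']*c[0]/c[2]+d['cx'],d['fy']*c[1]/c[2]+d['cy']])
E
python3 - <<'E'
from h import *
for c in('top','side'):
    d=shot(c,c+'0'); print(c,d['xyz'],d['attitude'],d['fx'],d['cx'],d['cy'])
    for t,z in [('carrier',0),('pry_notch',.055),('hinge_line',.06),('lid_front',.106),('lock_slot',.066),('pin',.01),('pin_stand',0),('blade',0),('blade_tip',.012),('mat',0),('jar0',0),('blue_jar0',0),('beaker',0)]:
        for r in spotter.landmark_of(t,c)[:6]:
            if r['conf']>.25: print(t,round(r['conf'],2),np.round(r['uv']),np.round(atz(d,r['uv'],z),3))
s=env.get_state(); print(s)
E
```

```text
pics
top [ 0.4739691  -0.03993887  0.8540765 ] [ 0.04617198 -0.70174309  0.71037178 -0.02822617] 439.4001962770889 325.7669857226377 237.07096095913454
carrier 0.72 [208. 233.] [0.576 0.212 0.   ]
carrier 0.67 [309. 166.] [0.707 0.014 0.   ]
pry_notch 0.85 [220. 232.] [0.571 0.174 0.055]
pry_notch 0.33 [320. 308.] [ 0.43  -0.008  0.055]
hinge_line 0.27 [380. 335.] [ 0.383 -0.114  0.06 ]
lid_front 0.8 [216. 226.] [0.574 0.168 0.106]
lid_front 0.27 [496. 240.] [ 0.545 -0.309  0.106]
lock_slot 0.62 [186. 302.] [0.444 0.231 0.066]
pin 0.72 [321. 303.] [ 0.437 -0.009  0.01 ]
pin 0.36 [290. 253.] [0.533 0.05  0.01 ]
pin_stand 0.92 [324. 306.] [ 0.432 -0.014  0.   ]
blade 0.77 [350. 260.] [ 0.52  -0.065  0.   ]
blade 0.46 [185. 301.] [0.444 0.256 0.   ]
blade 0.32 [505. 306.] [ 0.428 -0.359  0.   ]
blade_tip 0.94 [292. 253.] [0.533 0.047 0.012]
mat 0.55 [342. 251.] [ 0.536 -0.049  0.   ]
jar0 0.88 [438. 303.] [ 0.435 -0.231  0.   ]
jar0 0.84 [500. 239.] [ 0.556 -0.356  0.   ]
jar0 0.65 [438. 236.] [ 0.563 -0.238  0.   ]
jar0 0.61 [506. 303.] [ 0.433 -0.361  0.   ]
jar0 0.54 [320. 304.] [ 0.
[... 1320 characters left out ...]
_pos': array([-1.45461608e+00,  3.13208812e-01,  4.60699526e-02,  1.30360426e+00,
        2.57220146e-05,  1.43121837e+00]), 'qvel': array([-2.02443180e-05, -9.72226162e-05,  2.94056930e-04,  1.19096595e-04,
        3.43920807e-04,  2.79020800e-04]), 'tau': array([ 2.93492558e-04, -4.80468464e+01,  2.98805040e+01,  5.10921363e-04,
       -1.31728539e-04,  1.66590656e-06]), 'tcp_pos': array([ 0.14547716, -0.55632004,  0.20670585]), 'orientation': array([2.67517962e-05, 9.91834604e-01, 1.27530849e-01, 1.25489078e-05]), 'wrist_force': array([-0.61417705, -0.28181072, -0.07569562]), 'ft_torque': array([ 0.03843399, -0.02733743, -0.08993218]), 'grip_force': 0.0, 'finger_gap': 0.08539857869227566}
```

View pics/top0.png

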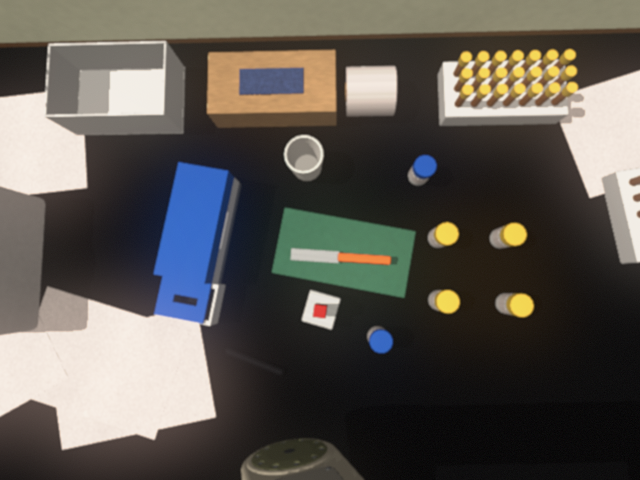

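View pics/side0.png

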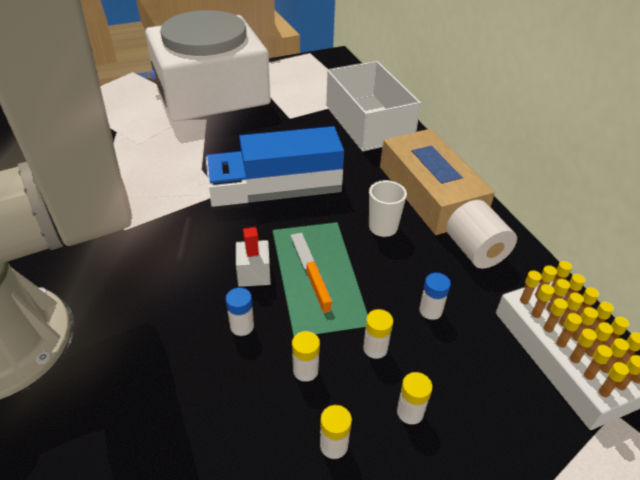

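The top view shows the lid at (195,240), its slot at (186,300), the blade on the mat pointing at the carrier from (390,260) to (292,255), and the pin at (320,310). Four yellow jars stand at (438–515, 235–305). The notch side faces the mat. The side view agrees.

Next I fit the carrier and pin poses more closely.

```bash
cat >> h.py <<'E'
def box(x0,x1,y0,y1,z0,z1): return np.array([[x,y,z] for x in(x0,x1) for y in(y0,y1) for z in(z0,z1)])/1000
def sil(d,boxes,p):
    m=np.zeros((480,640),np.uint8); c,s=np.cos(p[2]),np.sin(p[2])
    for b in boxes:
        w=np.c_[p[0]+c*b[:,0]-s*b[:,1],p[1]+s*b[:,0]+c*b[:,1],b[:,2]]
        q=np.array([proj(d,x) for x in w])
        cv2.fillConvexPoly(m,cv2.convexHull((q*16).astype(np.int32)),255,shift=4)
    return m>0
E
python3 - <<'E'
from h import *
from scipy.optimize import minimize
D={c:shot(c) for c in('top','side')}
M={}
for c,d in D.items():
    hsv=cv2.cvtColor(d['pixels'],cv2.COLOR_RGB2HSV); 
    m=((hsv[...,0]>100)&(hsv[...,0]<130)&(hsv[...,1]>140)&(hsv[...,2]>50)).astype(np.uint8)
    n,l,st,ce=cv2.connectedComponentsWithStats(m)
    ok=[i for i in range(1,n) if st[i,4]>800]; print(c,[(st[i].tolist(),ce[i].round()) for i in ok])
    k=spotter.cut_out('lid',c); print('cut',[(r['conf'],r['uv'],r['region'].sum()) for r in k[:2]])
    i=max(ok,key=lambda i:(l[k[0]['region']]==i).sum()) ; M[c]=cv2.morphologyEx((l==i).astype(np.uint8),cv2.MORPH_CLOSE,np.ones((9,9)))>0
def f(p,cs=('top','side')):
    e=0
    for c in cs:
        s=sil(D[c],[box(-40,50,-116,84,60,106),box(p[3]*100-p[4]*100,p[3]*100+p[4]*100,84,156,60,66)],p); e+=1-(s&M[c]).sum()/(s|M[c]).sum()
    return e
for cs in(('top',),('side',),('top','side')):
    r=min((minimize(f,[.563,.216,1.407+a,0.0,.45],args=(cs,),method='Nelder-Mead',options=dict(initial_simplex=np.array([.563,.216,1.407+a,0,.45])+np.vstack([np.zeros(5),np.diag([.01,.01,.05,.1,.1])]),maxiter=400)) for a in(0,.03)),key=lambda r:r.fun)
    p=r.x; c,s=np.cos(p[2]),np.sin(p[2]); print(cs,p.round(4),r.fun,'slot',p[0]-s*.12,p[1]+c*.12,'notch',p[0]-c*.04+s*.016,p[1]-s*.04-c*.016)
d=D['top'];hsv=cv2.cvtColor(d['pixels'],cv2.COLOR_RGB2HSV)
m=(((hsv[...,0]<6)|(hsv[...,0]>174))&(hsv[...,1]>170)&(hsv[...,2]>90)).astype(np.uint8); m[:280]=0;m[340:]=0;m[:,:300]=0;m[:,345:]=0
print('red',cv2.minAreaRect(cv2.findNonZero(m)),[atz(d,q,.105).round(4) for q in cv2.boxPoints(cv2.minAreaRect(cv2.findNonZero(m)))])
k=(hsv[...,1]<60)&(hsv[...,2]>120);k[:285]=0;k[335:]=0;k[:,:295]=0;k[:,348:]=0
r=cv2.minAreaRect(cv2.findNonZero(k.astype(np.uint8)));print('stand',r,[atz(d,q,.055).round(4) for q in cv2.boxPoints(r)])
for c in D:
  for t,z in(('jar0',0),):
    for r in spotter.landmark_of(t,c)[:6]: print(c,t,round(r['conf'],2),atz(D[c],r['uv'],z).round(4))
  for r in spotter.find_in('pin',c)[:2]: print(c,'pin',round(r['conf'],2),atz(D[c],r['uv'],.08).round(4))
E
```

```text
top [([153, 161, 81, 161, 8529], array([191., 238.]))]
cut [(0.88, [190.3, 237.9], np.int64(8397))]
side [([276, 0, 58, 53, 2185], array([310.,  21.])), ([207, 126, 138, 57, 5403], array([279., 154.]))]
cut [(0.89, [281.2, 155.4], np.int64(5201))]
('top',) [0.569  0.2124 1.3871 0.0467 0.4396] 0.023812198135459983 slot 0.45099047208924864 0.23427042202410248 notch 0.5773983960548034 0.1701062828284542
('side',) [0.5675 0.215  1.3918 0.0368 0.4555] 0.020555355210962856 slot 0.44943966222201337 0.23638458047481892 notch 0.5761452872151069 0.1728103357281485
('top', 'side') [0.5686 0.2134 1.3804 0.0277 0.4437] 0.05783365698782428 slot 0.45072101357202626 0.23613941119036716 notch 0.576690474933467 0.17111868523080492
red ((319.80999755859375, 310.3299560546875), (10.465181350708008, 11.172287940979004), 8.130102157592773) [array([4.213e-01, 2.000e-04, 1.050e-01]), array([ 0.4397, -0.0026,  0.105 ]), array([ 0.4371, -0.0201,  0.105 ]), array([ 0.4187, -0.0172,  0.105 ])]
stand ((320.4716796875, 309.3490295410156), (32.417091369628906, 33.10389709472656), 15.945395469665527) [array([0.4079, 0.0272, 0.055 ]), array([0.4645, 0.0105, 0.055 ]), array([ 0.448 , -0.0456,  0.055 ]), array([ 0.3918, -0.0286,  0.055 ])]
top jar0 0.86 [ 0.5567 -0.3487  0.    ]
top pin 0.61 [ 0.4352 -0.0057  0.08  ]
top pin 0.4 [0.5494 0.215  0.08  ]
side jar0 0.88 [ 0.4397 -0.2278  0.    ]
side jar0 0.87 [ 0.5592 -0.3519  0.    ]
side jar0 0.83 [ 0.431  -0.3619  0.    ]
side jar0 0.67 [ 0.5634 -0.2297  0.    ]
side pin 0.63 [ 0.4296 -0.0106  0.08  ]
```

Request:
jog_arm:
  increments:
    - [[0, 0, 0.047, 0, 0, -0.0424, 0], [0, 0, 0.047, 0, 0, -0.0424, 0], [0, 0, 0.047, 0, 0, -0.0424, 0], [0, 0, 0.047, 0, 0, -0.0424, 0], [0, 0, 0.047, 0, 0, -0.0424, 0], [0, 0, 0.047, 0, 0, -0.0424, 0], [0, 0, 0.047, 0, 0, -0.0424, 0], [0, 0, 0.047, 0, 0, -0.0424, 0], [0, 0, 0.047, 0, 0, -0.0424, 0]]
  force: 120

```text
clock: 2.7
tcp_pos: [0.1455, -0.5564, 0.1005]
orientation: [0.0, 0.745, 0.667, -0.0]
wrist_force: [0.1, 0.8, 0.5]
finger_gap: 0.0856
grip_force: 0.0
```

Request:
jog_arm:
  increments:
    - [[0.16, 0.105, 0, 0, 0, 0, 0], [0.16, 0.105, 0, 0, 0, 0, 0], [0.16, 0.105, 0, 0, 0, 0, 0], [0.16, 0.105, 0, 0, 0, 0, 0], [0.16, 0.105, 0, 0, 0, 0, 0], [0.16, 0.105, 0, 0, 0, 0, 0], [0.16, 0.105, 0, 0, 0, 0, 0], [0.16, 0.105, 0, 0, 0, 0, 0], [0.16, 0.105, 0, 0, 0, 0, 0], [0.16, 0.105, 0, 0, 0, 0, 0], [0.16, 0.105, 0, 0, 0, 0, 0], [0.16, 0.105, 0, 0, 0, 0, 0], [0, 0, 0, 0, 0, 0, 0], [0, 0, 0, 0, 0, 0, 0]]

```text
clock: 4.1
tcp_pos: [0.5143, -0.1151, 0.1008]
orientation: [-0.0, 0.746, 0.666, -0.0]
wrist_force: [0.4, -0.3, -0.2]
finger_gap: 0.0856
grip_force: 0.0
```

```bash
cat >> h.py <<'E'
C=np.array([.568,.2135,0]); CY=1.388   # carrier origin, yaw
def car(x,y,z): c,s=np.cos(CY),np.sin(CY); return C+np.array([c*x-s*y,s*x+c*y,z])
def tool(yaw,lean=0): # x axis at yaw, z down; lean>0 tips tool-x down (rad)
    x=np.array([np.cos(yaw),np.sin(yaw),0]); return R.from_matrix(np.c_[x,[x[1],-x[0],0],[0,0,-1]])*R.from_euler('y',-lean)
def go(p,yaw=None,lean=0):
    s=env.get_state(); r=rot(s['orientation']); 
    t=r if yaw is None else tool(yaw,lean)
    d=r.inv().apply(np.array(p)-s['tcp_pos']); k=r.inv()*t
    print('t',round(s['clock'],1),'tcp',s['tcp_pos'].round(4),'F',s['wrist_force'].round(1),'gap',round(s['finger_gap'],4),'grip',round(s['grip_force'],1))
    print('shift units in present axes',(d/.25).round(4),'in target axes',(t.inv().apply(np.array(p)-s['tcp_pos'])/.25).round(4),'turn',(k.as_rotvec()/np.pi).round(4), 'yaw',np.degrees(np.arctan2(*r.as_matrix()[[1,0],0])).round(2))
E
python3 - <<'E'
from h import *
for c in('top','side'):
    d=shot(c)
    for t,z in(('blade',0.001),('blade_tip',.013)):
        for r in spotter.landmark_of(t,c)[:1]: print(c,t,round(r['conf'],2),atz(d,r['uv'],z).round(4))
go([.515,-.114,.006],np.radians(83.3))
E
```

```text
top blade 0.68 [ 0.524 -0.059  0.001]
top blade_tip 0.91 [0.5346 0.0447 0.013 ]
side blade 0.66 [ 0.5206 -0.0649  0.001 ]
side blade_tip 0.59 [0.5314 0.042  0.013 ]
t 4.4 tcp [ 0.5133 -0.1173  0.101 ] F [ 0.  -0.5  0.4] gap 0.0856 grip 0.0
shift units in present axes [0.014  0.0051 0.3801] in target axes [0.0139 0.0051 0.3801] turn [-0.      0.0001 -0.0005] yaw 83.21
```

Request:
jog_arm:
  increments:
    - [[0.01, 0.004, 0.1, 0, 0, 0, 0], [0, 0, 0.1, 0, 0, 0, 0], [0, 0, 0.1, 0, 0, 0, 0], [0, 0, 0.076, 0, 0, 0, 0], [0, 0, 0, 0, 0, 0, 0], [0, 0, 0, 0, 0, 0, 255], [0, 0, 0, 0, 0, 0, 255], [0, 0, 0, 0, 0, 0, 255], [0, 0, 0, 0, 0, 0, 255], [0, 0, 0, 0, 0, 0, 255], [0, 0, 0, 0, 0, 0, 255], [0, 0, 0, 0, 0, 0, 255], [0, 0, 0, 0, 0, 0, 255], [0, 0, 0, 0, 0, 0, 255], [0, 0, 0, 0, 0, 0, 255]]
  force: 120

```text
clock: 5.9
tcp_pos: [0.5153, -0.1137, 0.0069]
orientation: [-0.0, 0.747, 0.665, -0.0]
wrist_force: [-0.3, -0.7, 0.4]
finger_gap: -0.0
grip_force: 0.0
```

Request:
jog_arm:
  increments:
    - [[0, 0, -0.08, 0, 0, 0, 255], [0, 0, -0.12, 0, 0, 0, 255], [0, 0, -0.12, 0, 0, 0, 255], [0, 0, -0.08, 0, 0, 0, 255], [0, 0, 0, 0, 0, 0, 255], [0, 0, 0, 0, 0, 0, 255]]

```text
clock: 6.5
tcp_pos: [0.5155, -0.1138, 0.1069]
orientation: [0.0, 0.747, 0.665, 0.0]
wrist_force: [-0.9, -0.9, -1.0]
finger_gap: 0.0001
grip_force: 0.0
```

Run:
```python
from h import *
s=env.get_state()
for c in('top','side'):
    d=shot(c,c+'1')
    for t,z in(('blade',s['tcp_pos'][2]-.005),('blade_tip',s['tcp_pos'][2]+.007)):
        for r in spotter.landmark_of(t,c)[:1]: print(c,t,round(r['conf'],2),atz(d,r['uv'],z).round(4))
go([.515,-.114,.1],np.radians(83.3))
d=cv2.imread('pics/side1.png')[130:400,180:480];cv2.imwrite('pics/side1c.png',cv2.resize(d,None,fx=2,fy=2))
```

```text
top blade 0.82 [ 0.5094 -0.0567  0.1019]
top blade_tip 0.84 [0.5237 0.0428 0.1139]
side blade 0.72 [ 0.4898 -0.1498  0.1019]
side blade_tip 0.78 [ 0.4989 -0.0595  0.1139]
t 6.8 tcp [ 0.5145 -0.1134  0.1058] F [ 0.6 -0.2  0.1] gap -0.0001 grip 0.0
shift units in present axes [-0.002   0.0021  0.0234] in target axes [-0.002   0.0021  0.0234] turn [-0.0006 -0.0001  0.0003] yaw 83.35
```

View pics/side1c.png

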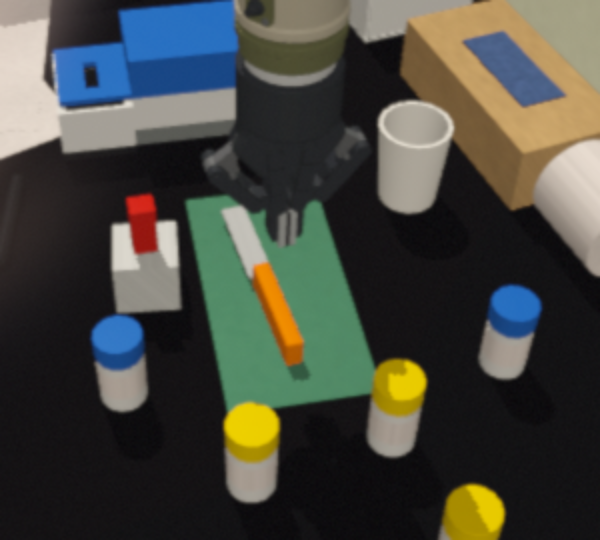

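The gripper closed on nothing: the blade still lies on the mat, with its handle end near (290,350) in the crop. I measure it again at mat height.

Run:
```python
from h import *
for c in('top','side'):
    d=shot(c,c+'2')
    for t,z in(('blade',.001),('blade_tip',.013)):
        for r in spotter.landmark_of(t,c)[:1]: print(c,t,round(r['conf'],2),atz(d,r['uv'],z).round(4))
    h=cv2.cvtColor(d['pixels'],cv2.COLOR_RGB2HSV)
    m=((h[...,0]>5)&(h[...,0]<18)&(h[...,1]>180)&(h[...,2]>120)).astype(np.uint8)
    n,l,st,ce=cv2.connectedComponentsWithStats(m)
    for i in range(1,n):
        if st[i,4]>80:
            r=cv2.minAreaRect(cv2.findNonZero((l==i).astype(np.uint8))); print(c,st[i],[atz(d,q,.02).round(3) for q in cv2.boxPoints(r)],'ctr',atz(d,ce[i],.022).round(4))
```

```text
top blade 0.95 [ 0.5191 -0.062   0.001 ]
top blade_tip 0.83 [0.5324 0.0516 0.013 ]
side blade 0.73 [ 0.5249 -0.0642  0.001 ]
side blade_tip 0.96 [0.5345 0.0399 0.013 ]
side [307 262  24  51 473] [array([ 0.513, -0.038,  0.02 ]), array([ 0.535, -0.034,  0.02 ]), array([ 0.524, -0.151,  0.02 ]), array([ 0.504, -0.153,  0.02 ])] ctr [ 0.5172 -0.0999  0.022 ]
```

Run:
```python
from h import *
s=env.get_state(); print(s['tcp_pos'])
ims=[]
for c in('top','side'):
    d=cams.read_camera(c); q=proj(d,s['tcp_pos']); b=proj(d,[.515,-.114,.028]); print(c,q,b)
    im=cv2.cvtColor(d['pixels'],cv2.COLOR_RGB2BGR); 
    c0=[int(q[0])-50,int(q[1])-70]; cr=cv2.resize(im[c0[1]:c0[1]+140,c0[0]:c0[0]+100],None,fx=4,fy=4)
    for p,col in((q,(255,0,255)),(b,(255,255,0))): cv2.drawMarker(cr,(int((p[0]-c0[0])*4),int((p[1]-c0[1])*4)),col,0,16)
    ims.append(cr)
cv2.imwrite('pics/tcp.png',np.hstack(ims))
```

```text
[ 0.51525586 -0.1137188   0.10683012]
top [380.42373993 258.49088387] [376.47003835 260.99883291]
side [322.15820919 259.17379226] [320.94578484 291.42169004]
```

View pics/tcp.png

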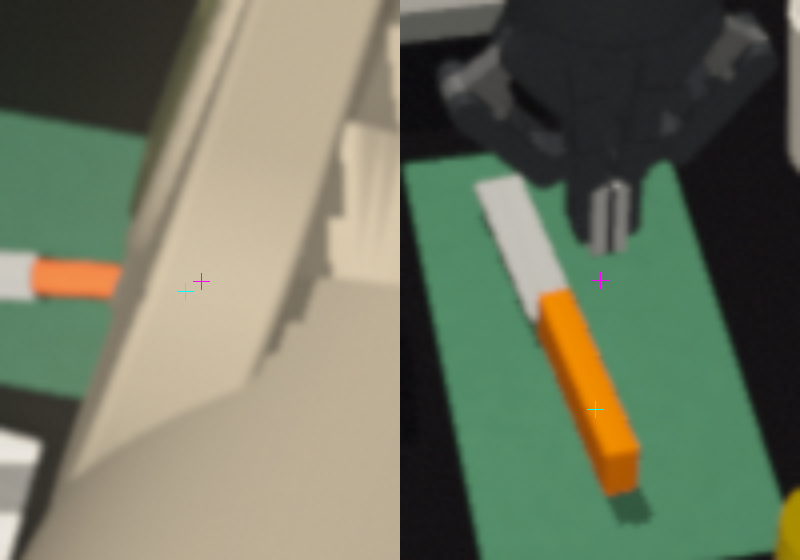

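The fingertips show at crop (605,252), while the computed TCP lies at (601,281). So the real fingertips seem about 15 mm higher than computed. I check this by a gentle touch on the mat beside the blade.

Request:
jog_arm:
  increments:
    - [[0, 0.1, 0, 0, 0, 0, 255], [0, 0.1, 0, 0, 0, 0, 255], [0, 0, 0.13, 0, 0, 0, 255], [0, 0, 0.13, 0, 0, 0, 255], [0, 0, 0.12, 0, 0, 0, 255], [0, 0, 0.016, 0, 0, 0, 255], [0, 0, 0.012, 0, 0, 0, 255], [0, 0, 0.008, 0, 0, 0, 255], [0, 0, 0, 0, 0, 0, 255]]

```text
clock: 8.1
tcp_pos: [0.5661, -0.12, 0.0044]
orientation: [0.001, 0.747, 0.665, 0.001]
wrist_force: [-0.4, 0.1, 0.4]
finger_gap: -0.0
grip_force: 0.0
```

Request:
jog_arm:
  increments:
    - [[0, 0, 0.008, 0, 0, 0, 255], [0, 0, 0.008, 0, 0, 0, 255], [0, 0, 0, 0, 0, 0, 255]]

```text
clock: 8.4
tcp_pos: [0.565, -0.1196, -0.0009]
orientation: [0.0, 0.747, 0.665, 0.0]
wrist_force: [-0.5, -0.5, -1.5]
finger_gap: 0.0
grip_force: 0.0
```

Run:
```python
from h import *
s=env.get_state(); print(s['tcp_pos'],s['wrist_force'])
d=cams.read_camera('side'); q=proj(d,s['tcp_pos']); b=proj(d,s['tcp_pos']+[0,0,.015]); print(q,b)
im=cv2.cvtColor(d['pixels'],cv2.COLOR_RGB2BGR); 
c0=[int(q[0])-70,int(q[1])-70]; cr=cv2.resize(im[c0[1]:c0[1]+140,c0[0]:c0[0]+140],None,fx=4,fy=4)
for p,col in((q,(255,0,255)),(b,(255,255,0))): cv2.drawMarker(cr,(int((p[0]-c0[0])*4),int((p[1]-c0[1])*4)),col,0,16)
cv2.imwrite('pics/tcp2.png',cr)
```

```text
[ 0.56500129 -0.11956756 -0.00087612] [-0.51229185 -0.47780297 -1.54283999]
[348.06410381 296.50124835] [348.55429443 290.92155357]
```

View pics/tcp2.png

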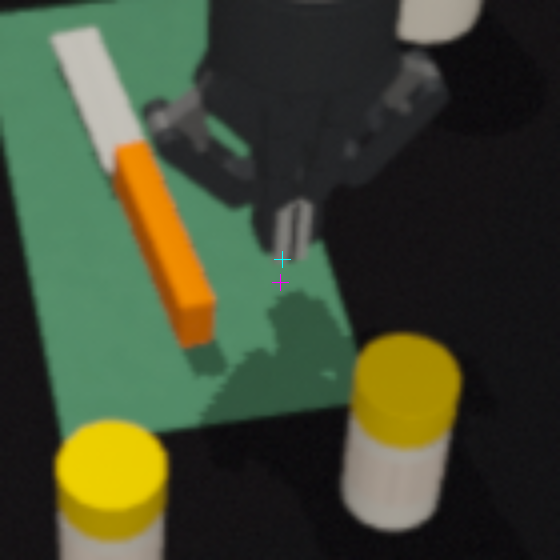

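The tips still hang well above the mat at crop (290,255), with a clear gap to their shadow. I keep going down gently.

Request:
jog_arm:
  increments:
    - [[0, 0, 0.012, 0, 0, 0, 255], [0, 0, 0.012, 0, 0, 0, 255], [0, 0, 0.012, 0, 0, 0, 255], [0, 0, 0, 0, 0, 0, 255]]

```text
clock: 8.85
tcp_pos: [0.5644, -0.1193, -0.0108]
orientation: [-0.001, 0.747, 0.665, -0.0]
wrist_force: [0.7, 0.6, 0.0]
finger_gap: -0.0003
grip_force: 0.0
```

Request:
jog_arm:
  increments:
    - [[0, 0, 0.008, 0, 0, 0, 255], [0, 0, 0.008, 0, 0, 0, 255], [0, 0, 0, 0, 0, 0, 255]]

```text
clock: 9.15
tcp_pos: [0.5647, -0.1195, -0.0144]
orientation: [-0.0, 0.747, 0.665, -0.0]
wrist_force: [-0.1, -0.2, -0.2]
finger_gap: 0.0002
grip_force: 0.0
```

Request:
jog_arm:
  increments:
    - [[0, 0, 0.008, 0, 0, 0, 255], [0, 0, 0.008, 0, 0, 0, 255], [0, 0, 0, 0, 0, 0, 255]]

```text
clock: 9.45
tcp_pos: [0.5647, -0.1195, -0.0184]
orientation: [-0.0, 0.747, 0.665, -0.0]
wrist_force: [0.3, -0.6, 1.1]
finger_gap: -0.0001
grip_force: 0.0
```

Request:
jog_arm:
  increments:
    - [[0, 0, 0.008, 0, 0, 0, 255], [0, 0, 0.008, 0, 0, 0, 255], [0, 0, 0, 0, 0, 0, 255]]

```text
clock: 9.75
tcp_pos: [0.5647, -0.1195, -0.0224]
orientation: [-0.0, 0.747, 0.665, -0.0]
wrist_force: [-0.9, -0.1, 0.2]
finger_gap: 0.0003
grip_force: 0.0
```

Request:
jog_arm:
  increments:
    - [[0, 0, 0.006, 0, 0, 0, 255], [0, 0, 0.006, 0, 0, 0, 255], [0, 0, 0, 0, 0, 0, 255]]

```text
clock: 10.05
tcp_pos: [0.5651, -0.1196, -0.0245]
orientation: [0.0, 0.747, 0.665, 0.0]
wrist_force: [-0.6, 1.1, 4.7]
finger_gap: 0.0003
grip_force: 2.1
```

Run:
```python
from h import *
s=env.get_state(); print(s['tcp_pos'],s['wrist_force'])
d=cams.read_camera('side'); q=proj(d,s['tcp_pos']+[0,0,.0254]); print(q)
im=cv2.cvtColor(d['pixels'],cv2.COLOR_RGB2BGR); 
c0=[int(q[0])-50,int(q[1])-50]; cr=cv2.resize(im[c0[1]:c0[1]+100,c0[0]:c0[0]+100],None,fx=5,fy=5)
for p,col in((q,(255,0,255)),): cv2.drawMarker(cr,(int((p[0]-c0[0])*5),int((p[1]-c0[1])*5)),col,0,16)
cv2.imwrite('pics/tcp3.png',cr)
```

```text
[ 0.56509732 -0.11957683 -0.02450742] [-0.55231314  1.10260877  4.74435051]
[348.17333999 295.83795963]
```

View pics/tcp3.png

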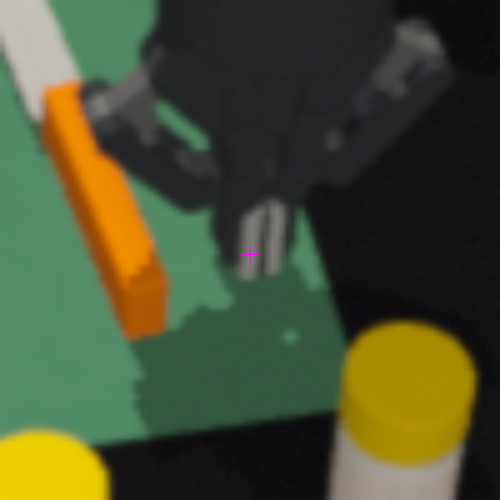

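Contact comes at a reported z of -0.024 on the mat at z = 0.001, so the fingertips end 25 mm behind the reported TCP. I use that offset from here on and grasp the blade again.

Request:
jog_arm:
  increments:
    - [[0, 0, -0.15, 0, 0, 0, 255], [0, 0, -0.15, 0, 0, 0, 0], [0, -0.1, -0.08, 0, 0, 0, 0], [0, -0.1, 0, 0, 0, 0, 0], [0, 0, 0, 0, 0, 0, 0], [0, 0, 0, 0, 0, 0, 0], [0, 0, 0, 0, 0, 0, 0], [0, 0, 0.12, 0, 0, 0, 0], [0, 0, 0.12, 0, 0, 0, 0], [0, 0, 0.12, 0, 0, 0, 0], [0, 0, 0, 0, 0, 0, 255], [0, 0, 0, 0, 0, 0, 255], [0, 0, 0, 0, 0, 0, 255], [0, 0, 0, 0, 0, 0, 255], [0, 0, 0, 0, 0, 0, 255], [0, 0, 0, 0, 0, 0, 255], [0, 0, 0, 0, 0, 0, 255], [0, 0, 0, 0, 0, 0, 255]]
  force: 120

```text
clock: 11.9
tcp_pos: [0.5167, -0.1143, -0.0183]
orientation: [0.002, 0.747, 0.665, 0.001]
wrist_force: [-1.2, -0.1, 5.8]
finger_gap: 0.0136
grip_force: 117.4
```

Request:
jog_arm:
  increments:
    - [[0, 0, -0.08, 0, 0, 0, 255], [0, 0, -0.12, 0, 0, 0, 255], [0, 0, -0.12, 0, 0, 0, 255], [0, 0, 0, 0, 0, 0, 255], [0, 0, 0, 0, 0, 0, 255]]

```text
clock: 12.4
tcp_pos: [0.5161, -0.1141, 0.0611]
orientation: [0.001, 0.747, 0.665, 0.001]
wrist_force: [-0.2, 0.5, -1.4]
finger_gap: 0.0134
grip_force: 117.4
```

Run:
```python
from h import *
s=env.get_state(); r=rot(s['orientation']); z=s['tcp_pos'][2]+.0303
for c in('top','side'):
    d=shot(c)
    for t,dz in(('blade',-.012),('blade_tip',0)):
        for k in spotter.landmark_of(t,c)[:1]:
            p=atz(d,k['uv'],z+dz); print(c,t,round(k['conf'],2),p.round(4),'tool',r.inv().apply(p-s['tcp_pos']).round(4))
# pre-insert: blade tip at carrier (-60,-16,55)
tipoff=np.array([.16,-.001,-.0303])
for x in(-.065,-.029):
    t=tool(CY); go(car(x,-.016,.0553)-t.apply(tipoff),CY)
```

```text
top blade 0.62 [ 0.5207 -0.0581  0.0794] tool [ 0.0561 -0.0019 -0.0184]
top blade_tip 0.8 [0.5324 0.0492 0.0914] tool [ 0.164  -0.0026 -0.0304]
side blade 0.69 [ 0.5197 -0.0591  0.0794] tool [ 0.055  -0.0027 -0.0184]
side blade_tip 0.78 [0.5336 0.0373 0.0914] tool [ 1.524e-01 -1.000e-04 -3.040e-02]
t 12.7 tcp [ 0.5144 -0.1134  0.0588] F [ 0.8  0.5 -1. ] gap 0.0136 grip 117.4
shift units in present axes [0.4212 0.0694 0.1354] in target axes [0.4249 0.0409 0.1353] turn [-0.0007 -0.0001  0.0212] yaw 83.34
t 12.7 tcp [ 0.5144 -0.1134  0.0588] F [ 0.8  0.5 -1. ] gap 0.0136 grip 117.4
shift units in present axes [0.5649 0.079  0.1354] in target axes [0.5689 0.0409 0.1353] turn [-0.0007 -0.0001  0.0212] yaw 83.34
```

Request:
jog_arm:
  increments:
    - [[0, 0, 0, 0, 0, 0.021, 255], [0.1, 0.01, 0.03, 0, 0, 0, 255], [0.1, 0.01, 0.04, 0, 0, 0, 255], [0.1, 0.01, 0.04, 0, 0, 0, 255], [0.085, 0.01, 0.025, 0, 0, 0, 255], [0.04, 0, 0, 0, 0, 0, 255], [0, 0, 0, 0, 0, 0, 255], [0, 0, 0, 0, 0, 0, 255]]

```text
clock: 13.5
tcp_pos: [0.5443, -0.0115, 0.0263]
orientation: [0.0, 0.768, 0.64, -0.0]
wrist_force: [0.6, -1.0, -1.5]
finger_gap: 0.0134
grip_force: 117.4
```

Run:
```python
from h import *
t=tool(CY);off=np.array([.16,-.001,-.0303]); go(car(-.029,-.016,.0553)-t.apply(off),CY)
s=env.get_state();tip=s['tcp_pos']+rot(s['orientation']).apply(off);print(tip)
ims=[]
for c in('top','side'):
    d=shot(c); q=proj(d,tip); im=cv2.cvtColor(d['pixels'],cv2.COLOR_RGB2BGR)
    for k in spotter.landmark_of('blade_tip',c)[:1]: print(c,k['conf'],atz(d,k['uv'],tip[2]).round(4))
    c0=[int(q[0])-50,int(q[1])-60]; cr=cv2.resize(im[c0[1]:c0[1]+110,c0[0]:c0[0]+80],None,fx=5,fy=5,interpolation=2)
    for p,col in((q,(255,0,255)),(proj(d,car(-.04,-.016,.06)),(0,255,255)),(proj(d,car(-.04,-.016,.05)),(0,255,255))): cv2.drawMarker(cr,(int((p[0]-c0[0])*5),int((p[1]-c0[1])*5)),col,0,12)
    ims.append(cr)
cv2.imwrite('pics/ins.png',np.hstack(ims))
```

```text
t 13.5 tcp [ 0.5443 -0.0115  0.0263] F [ 0.6 -1.  -1.5] gap 0.0134 grip 117.4
shift units in present axes [ 0.1463 -0.0023  0.0051] in target axes [ 0.1463 -0.0025  0.0052] turn [0.     0.0002 0.0002] yaw 79.57
[0.57230259 0.14604634 0.05649734]
top 0.62 [ 0.3777 -0.1078  0.0565]
```

View pics/ins.png

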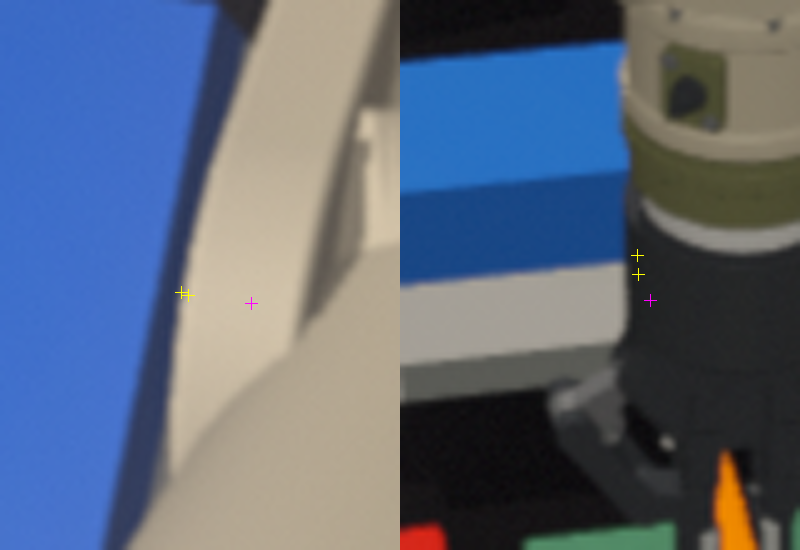

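The arm hides the tip. The lid's lower edge at (625,262) matches the projected notch at (637,256), so I insert the blade.

Request:
jog_arm:
  increments:
    - [[0.03, 0, 0.004, 0, 0, 0, 255], [0.03, 0, 0, 0, 0, 0, 255], [0.03, 0, 0, 0, 0, 0, 255], [0.03, 0, 0, 0, 0, 0, 255], [0.018, 0, 0, 0, 0, 0, 255], [0, 0, 0, 0, 0, 0, 255]]

```text
clock: 14.3
tcp_pos: [0.5501, 0.0203, 0.0253]
orientation: [0.002, 0.769, 0.64, -0.003]
wrist_force: [-2.4, -12.4, 2.0]
finger_gap: 0.0132
grip_force: 117.8
```

Request:
jog_arm:
  increments:
    - [[-0.008, 0, 0, 0, 0, 0, 255], [0, 0, -0.012, 0, 0, 0, 255], [0, 0, -0.012, 0, 0, 0, 255], [0, 0, -0.012, 0, 0, 0, 255], [0, 0, 0, 0, 0, 0, 255]]

```text
clock: 14.8
tcp_pos: [0.5503, 0.0213, 0.0345]
orientation: [-0.0, 0.768, 0.64, 0.0]
wrist_force: [-1.1, -2.2, -3.9]
finger_gap: 0.0133
grip_force: 117.4
```

Request:
jog_arm:
  increments:
    - [[0, 0, -0.012, 0, 0, 0, 255], [0, 0, -0.012, 0, 0, 0, 255], [0, 0, -0.012, 0, 0, 0, 255], [0, 0, 0, 0, 0, 0, 255]]

```text
clock: 15.2
tcp_pos: [0.5505, 0.0214, 0.0437]
orientation: [-0.0, 0.768, 0.64, 0.001]
wrist_force: [-0.9, 1.7, -2.8]
finger_gap: 0.0137
grip_force: 117.4
```

Run:
```python
from h import *
go(car(0,0,0))
d=shot('side'); q=proj(d,car(-.04,-.016,.08)); im=cv2.cvtColor(d['pixels'],cv2.COLOR_RGB2BGR)
cv2.imwrite('pics/lift.png',cv2.resize(im[110:230,190:370],None,fx=4,fy=4,interpolation=2))
```

```text
t 15.2 tcp [0.5505 0.0214 0.0437] F [-0.9  1.7 -2.8] gap 0.0137 grip 117.4
shift units in present axes [ 0.7681 -0.0701  0.1754] in target axes [ 0.7681 -0.0701  0.1754] turn [0. 0. 0.] yaw 79.6
```

View pics/lift.png

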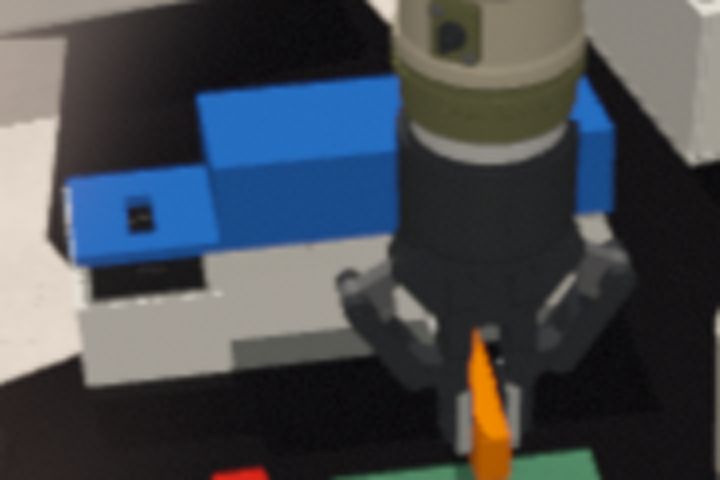

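The lid is levered up a little: the tongue at (140,215) has risen and shows dark beneath. Next I push the blade deeper, then tilt its tip down onto the divider between the wells.

```bash
cat >> h.py <<'E'
def rows(wps,off=np.zeros(3)):
    # wps: list of (point xyz of off, yaw, lean); prints rows in jog units from the measured pose
    s=env.get_state(); p=np.array(s['tcp_pos']); r=rot(s['orientation'])
    for q,yaw,lean in wps:
        t=tool(yaw,lean); n=np.array(q)-t.apply(off)
        print((r.inv().apply(n-p)/.25).round(3),((r.inv()*t).as_rotvec()/np.pi).round(3)); p,r=n,t
OFF=np.array([.16,-.001,-.0303])
E
python3 - <<'E'
from h import *
d=np.radians
rows([(car(.02,-.016,.075),CY,0),(car(.02,-.016,.073),CY,d(7)),(car(.02,-.016,.071),CY,d(14)),(car(.02,-.016,.069),CY,d(21))],OFF)
E
```

```text
[ 0.209 -0.003 -0.004] [ 0. -0.  0.]
[-0.01   0.    -0.071] [ 0.    -0.039  0.   ]
[-0.009 -0.    -0.071] [ 0.    -0.039  0.   ]
[-0.008  0.    -0.071] [-0.    -0.039 -0.   ]
```

Request:
jog_arm:
  increments:
    - [[0.05, 0, 0, 0, 0, 0, 255], [0.05, 0, 0, 0, 0, 0, 255], [0.05, 0, 0, 0, 0, 0, 255], [0.05, 0, 0, 0, 0, 0, 255], [0, 0, 0, 0, 0, 0, 255], [-0.005, 0, -0.035, 0, -0.02, 0, 255], [-0.005, 0, -0.035, 0, -0.02, 0, 255], [-0.005, 0, -0.035, 0, -0.02, 0, 255], [-0.005, 0, -0.035, 0, -0.02, 0, 255], [-0.004, 0, -0.035, 0, -0.02, 0, 255], [-0.004, 0, -0.035, 0, -0.02, 0, 255], [0, 0, 0, 0, 0, 0, 255]]

```text
clock: 16.45
tcp_pos: [0.5599, 0.0728, 0.0956]
orientation: [0.12, 0.754, 0.629, -0.144]
wrist_force: [-0.5, -0.2, -2.5]
finger_gap: 0.0132
grip_force: 117.8
```

Run:
```python
from h import *
s=env.get_state(); t=s['tcp_pos']+rot(s['orientation']).apply(OFF); c,q=np.cos(CY),np.sin(CY); e=t-C
print('tip carrier',c*e[0]+q*e[1],-q*e[0]+c*e[1],t[2],s['wrist_force'],s['ft_torque'])
rows([(t-[0,0,.002],CY,np.radians(21))],OFF)
```

```text
tip carrier 0.020072616241106574 -0.01604381890790712 0.06479703631996568 [-0.53748779 -0.23103916 -2.52407032] [ 0.1626781  -0.02087207 -0.01100279]
[ 0.004 -0.002  0.015] [0.    0.004 0.001]
```

Request:
jog_arm:
  increments:
    - [[0.003, 0, 0.0075, 0, 0, 0, 255], [0.003, 0, 0.0075, 0, 0, 0, 255], [0, 0, 0, 0, 0, 0, 255]]

```text
clock: 16.75
tcp_pos: [0.5598, 0.0715, 0.0918]
orientation: [0.119, 0.755, 0.628, -0.143]
wrist_force: [0.9, 1.3, 2.2]
finger_gap: 0.0136
grip_force: 118.5
```

Request:
jog_arm:
  increments:
    - [[0.003, 0, 0.0075, 0, 0, 0, 255], [0.003, 0, 0.0075, 0, 0, 0, 255], [0, 0, 0, 0, 0, 0, 255]]

```text
clock: 17.05
tcp_pos: [0.5601, 0.0705, 0.0892]
orientation: [0.121, 0.755, 0.628, -0.143]
wrist_force: [-2.6, -1.9, 10.1]
finger_gap: 0.0137
grip_force: 119.5
```

```bash
cat >> h.py <<'E'
def lidang(c='side',name=None):
    d=shot(c,name); h=cv2.cvtColor(d['pixels'],cv2.COLOR_RGB2HSV)
    M=(h[...,0]>100)&(h[...,0]<130)&(h[...,1]>140)&(h[...,2]>50)
    best=[]
    for a in np.arange(-.05,1.85,.02):
        m=np.zeros((480,640),np.uint8)
        for b in(box(-40,50,-116,84,60,106),box(-42,46,84,156,60,66)):
            e=b-[.05,0,.06]; ca,sa=np.cos(a),np.sin(a)
            w=np.c_[e[:,0]*ca+e[:,2]*sa+.05,e[:,1],-e[:,0]*sa+e[:,2]*ca+.06]
            cv2.fillConvexPoly(m,cv2.convexHull((np.array([proj(d,car(*x)) for x in w])*16).astype(np.int32)),255,shift=4)
        m=m>0; best.append(((m&M).sum()/(m|M).sum(),a))
    print(c,'lid angle',[(round(float(b),2),round(float(x),3)) for x,b in sorted(best)[-3:]]); return max(best)[1]
E
python3 -c "
from h import *
lidang('side','lev'); lidang('top')"
```

```text
side lid angle [(0.35, 0.322), (0.31, 0.325), (0.33, 0.328)]
top lid angle [(0.35, 0.501), (0.31, 0.502), (0.33, 0.503)]
```

Run:
```python
from h import *
d=np.radians
W=[(20,72,14),(20,84,7),(20,96,0),(22,106,0),(26,116,0),(32,126,0),(38,136,0),(45,146,0),(55,147,0),(60,138,0)]
rows([(car(x/1e3,-.016,z/1e3),CY,d(a)) for x,z,a in W],OFF)
```

```text
[ 0.01  -0.005  0.031] [ 0.001  0.042 -0.   ]
[0.008 0.    0.031] [-0.     0.039 -0.   ]
[ 0.014 -0.     0.029] [0.    0.039 0.   ]
[ 0.008 -0.    -0.04 ] [0. 0. 0.]
[ 0.016  0.    -0.04 ] [0. 0. 0.]
[ 0.024 -0.    -0.04 ] [0. 0. 0.]
[ 0.024 -0.    -0.04 ] [0. 0. 0.]
[ 0.028  0.    -0.04 ] [0. 0. 0.]
[ 0.04  -0.    -0.004] [0. 0. 0.]
[0.02  0.    0.036] [0. 0. 0.]
```

Request:
jog_arm:
  increments:
    - [[0.01, 0, 0.03, 0, 0.041, 0, 255], [0.008, 0, 0.03, 0, 0.039, 0, 255], [0.014, 0, 0.029, 0, 0.039, 0, 255], [0.008, 0, -0.04, 0, 0, 0, 255], [0.016, 0, -0.04, 0, 0, 0, 255], [0.024, 0, -0.04, 0, 0, 0, 255], [0.024, 0, -0.04, 0, 0, 0, 255], [0.028, 0, -0.04, 0, 0, 0, 255], [0.04, 0, -0.004, 0, 0, 0, 255], [0, 0, 0, 0, 0, 0, 255]]

```text
clock: 18.15
tcp_pos: [0.568, 0.1096, 0.1168]
orientation: [0.002, 0.768, 0.641, 0.0]
wrist_force: [0.0, -1.0, -0.8]
finger_gap: 0.0134
grip_force: 118.2
```

Run:
```python
from h import *
lidang('side','sw'); lidang('top')
d=np.radians
rows([(car(x/1e3,-.016,z/1e3),CY,d(a)) for x,z,a in [(55,147,0),(62,138,0),(100,138,0)]],OFF); go(C)
```

```text
side lid angle [(1.13, 0.31), (1.11, 0.313), (1.09, 0.313)]
top lid angle [(1.07, 0.003), (1.09, 0.003), (1.11, 0.003)]
[-0.008 -0.005 -0.003] [0.001 0.001 0.   ]
[0.028 0.    0.036] [0. 0. 0.]
[0.152 0.    0.   ] [0. 0. 0.]
t 18.2 tcp [0.5672 0.1088 0.116 ] F [ 0.8  0.3 -0.8] gap 0.0134 grip 118.4
shift units in present axes [ 0.4138 -0.0733  0.4629] in target axes [ 0.4138 -0.0733  0.4629] turn [0. 0. 0.] yaw 79.61
```

View pics/sw.png

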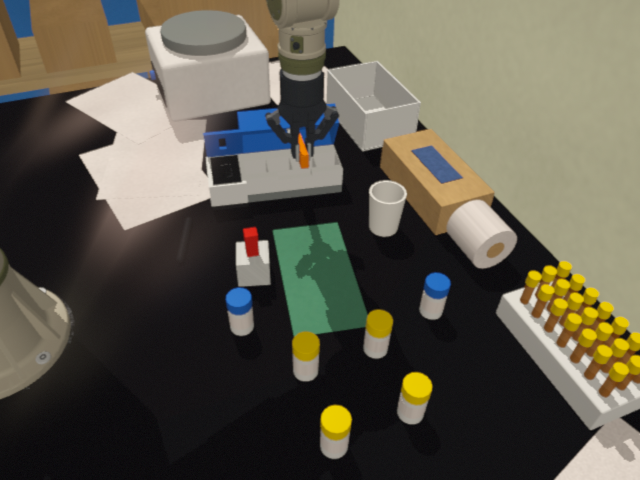

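The lid stands nearly upright behind the wells, seen at (220–335, 110–150). I push its inner face the rest of the way.

Request:
jog_arm:
  increments:
    - [[0.02, 0, 0.036, 0, 0, 0, 255], [0.04, 0, 0, 0, 0, 0, 255], [0.04, 0, 0, 0, 0, 0, 255], [0.04, 0, 0, 0, 0, 0, 255], [0.04, 0, 0, 0, 0, 0, 255], [0.02, 0, 0, 0, 0, 0, 255], [0.012, 0, 0, 0, 0, 0, 255], [0, 0, 0, 0, 0, 0, 255], [0, 0, 0, 0, 0, 0, 255]]

```text
clock: 19.15
tcp_pos: [0.574, 0.1569, 0.1053]
orientation: [0.003, 0.769, 0.639, -0.005]
wrist_force: [-4.5, -13.1, 0.7]
finger_gap: 0.0134
grip_force: 117.9
```

Run:
```python
from h import *
lidang('side','sw2'); d=np.radians
s=env.get_state(); t=s['tcp_pos']+rot(s['orientation']).apply(OFF)-C; print(s['wrist_force'],t, np.cos(CY)*t[0]+np.sin(CY)*t[1])
```

```text
side lid angle [(1.79, 0.346), (1.81, 0.347), (1.83, 0.347)]
[ -3.5104623  -12.6623149    0.10936775] [0.03432623 0.10116575 0.13385854] 0.10572007561857541
```

Request:
jog_arm:
  increments:
    - [[-0.1, 0, 0, 0, 0, 0, 255], [-0.18, 0, -0.05, 0, 0, 0, 255], [-0.18, 0, -0.03, 0, 0, 0, 255], [-0.18, 0, 0, 0, 0, 0, 255], [-0.18, 0, 0, 0, 0, 0, 255], [-0.18, 0, 0.05, 0, 0, 0, 255], [-0.1, 0, 0.1, 0, 0, -0.021, 255], [0, 0, 0, 0, 0, 0, 255], [0, 0, 0, 0, 0, 0, 255]]

```text
clock: 20.1
tcp_pos: [0.526, -0.11, 0.0892]
orientation: [0.0, 0.748, 0.664, -0.001]
wrist_force: [0.8, 0.2, 0.1]
finger_gap: 0.0136
grip_force: 117.6
```

Run:
```python
from h import *
go([.5155,-.114,-.017],np.radians(83.3)); lidang('side','op'); 
for c in('top','side'):
    d=shot(c,'op'+c)
    for k in spotter.landmark_of('blade',c)[:1]: print(c,'blade',k['conf'],atz(d,k['uv'],env.get_state()['tcp_pos'][2]+.018))
    for t,z in [('jar0',0)]+[(f'well{i}',.02) for i in range(1)]+[('lock_slot',.066)]:
        for k in spotter.landmark_of(t,c)[:5]:
            if k['conf']>.3:
                p=atz(d,k['uv'],z); e=p-C; print(c,t,round(k['conf'],2),p.round(4),'car',(np.cos(CY)*e[0]+np.sin(CY)*e[1]).round(4),(-np.sin(CY)*e[0]+np.cos(CY)*e[1]).round(4))
```

```text
t 20.1 tcp [ 0.526  -0.11    0.0892] F [0.8 0.2 0.1] gap 0.0136 grip 117.6
shift units in present axes [-0.0204 -0.0393  0.4248] in target axes [-0.021  -0.0397  0.4247] turn [-0.0003  0.0005 -0.0004] yaw 83.24
side lid angle [(1.79, 0.44), (1.81, 0.441), (1.83, 0.441)]
top blade 0.96 [ 0.53344024 -0.06496299  0.10839946]
top jar0 0.96 [ 0.4336 -0.3628  0.    ] car -0.5911 0.0274
top well0 0.85 [0.6536 0.1904 0.02  ] car -0.0071 -0.0883
top well0 0.82 [0.5921 0.2    0.02  ] car -0.0089 -0.0262
top well0 0.73 [0.5566 0.2108 0.02  ] car -0.0047 0.0107
top well0 0.66 [0.5143 0.2218 0.02  ] car -0.0016 0.0543
top lock_slot 0.58 [0.444  0.2335 0.066 ] car -0.0029 0.1255
side blade 0.82 [ 0.53053067 -0.08144563  0.10797362]
side jar0 0.97 [ 0.5638 -0.2336  0.    ] car -0.4404 -0.0771
side jar0 0.91 [ 0.4414 -0.2328  0.    ] car -0.4619 0.0433
side jar0 0.67 [ 0.4327 -0.3592  0.    ] car -0.5877 0.0289
side jar0 0.56 [ 0.5575 -0.3546  0.    ] car -0.5606 -0.0929
side well0 0.74 [0.56  0.211 0.02 ] car -0.004 0.0074
side well0 0.73 [0.6034 0.1988 0.02  ] car -0.008 -0.0375
side well0 0.6 [0.5058 0.2302 0.02  ] car 0.0051 0.0641
side lock_slot 0.97 [0.4433 0.2366 0.066 ] car 0.0 0.1268
side lock_slot 0.6 [ 0.535  -0.2677  0.066 ] car -0.4792 -0.055
```

The lid is right back and the wells show at (188–240, 170–280) in the top view. I lay the blade down, then refine the carrier pose from the well rims.

Request:
jog_arm:
  increments:
    - [[-0.021, -0.04, 0.08, 0, 0, 0, 255], [0, 0, 0.12, 0, 0, 0, 255], [0, 0, 0.12, 0, 0, 0, 255], [0, 0, 0.07, 0, 0, 0, 255], [0, 0, 0.03, 0, 0, 0, 255], [0, 0, 0, 0, 0, 0, 255], [0, 0, 0, 0, 0, 0, 0], [0, 0, 0, 0, 0, 0, 0], [0, 0, 0, 0, 0, 0, 0], [0, 0, 0, 0, 0, 0, 0], [0, 0, 0, 0, 0, 0, 0], [0, 0, -0.1, 0, 0, 0, 0], [0, 0, -0.18, 0, 0, 0, 0], [0, 0, -0.18, 0, 0, 0, 0], [0, 0, -0.18, 0, 0, 0, 0]]

```text
clock: 22.15
tcp_pos: [0.5152, -0.1139, 0.1461]
orientation: [0.001, 0.747, 0.665, -0.001]
wrist_force: [1.0, 0.4, 0.6]
finger_gap: 0.0855
grip_force: 0.0
```

```bash
cat > fit.py <<'E'
from h import *
from scipy.ndimage import map_coordinates
from scipy.optimize import minimize
def seg(a,b,z): t=np.linspace(0,1,60)[:,None]; return np.c_[np.array(a)*(1-t)+np.array(b)*t,np.full(60,z)]/1000
S=[]
for yc in(-91,-41,9,59):
    q=[(-23,yc-23),(23,yc-23),(23,yc+23),(-23,yc+23)]; S+=[seg(q[i],q[(i+1)%4],60) for i in range(4)]
q=[(-40,84),(-40,-116),(50,-116)]; S+=[seg(q[0],q[1],60),seg(q[1],q[2],60)]
S=np.vstack(S)
D=[]
for c in('top','side'):
    d=shot(c); g=cv2.GaussianBlur(cv2.cvtColor(d['pixels'],cv2.COLOR_RGB2GRAY).astype(float),(0,0),1.); D.append((d,np.hypot(cv2.Sobel(g,-1,1,0),cv2.Sobel(g,-1,0,1))))
def f(p,cs):
    c,s=np.cos(p[2]),np.sin(p[2]); w=np.c_[p[0]+c*S[:,0]-s*S[:,1],p[1]+s*S[:,0]+c*S[:,1],S[:,2]]; e=0
    for k in cs:
        d,G=D[k]; q=rot(d['attitude']).inv().apply(w-d['xyz']); u=d['fx']*q[:,0]/q[:,2]+d['cx']; v=d['fy']*q[:,1]/q[:,2]+d['cy']
        e-=np.minimum(map_coordinates(G,[v,u],order=1),150).mean()
    return e
for cs in((0,),(1,),(0,1)):
    r=min((minimize(f,[.568+a,.2135+b,1.388+y],args=(cs,),method='Nelder-Mead',options=dict(initial_simplex=np.array([.568+a,.2135+b,1.388+y])+np.vstack([np.zeros(3),np.diag([.004,.004,.02])]))) for a in(-.005,0,.005) for b in(-.005,0,.005) for y in(-.015,.015)),key=lambda r:r.fun)
    print(cs,r.x.round(4),r.fun)
for c in('top','side'):
    d=shot(c)
    for k in spotter.landmark_of('blade',c)[:1]: print(c,'blade',k['conf'],atz(d,k['uv'],.001))
    for k in spotter.find_in('jar0',c)[:4]: print(c,round(k['conf'],2),atz(d,k['uv'],.045).round(4))
print(env.get_state()['tcp_pos'])
E
python3 fit.py
```

```text
(0,) [0.5698 0.2096 1.3792] -136.1579524267085
(1,) [0.5656 0.2125 1.3966] -47.68224065644403
(0, 1) [0.5659 0.2104 1.3758] -179.9526328068181
top blade 0.69 [ 0.51794773 -0.06389645  0.001     ]
side blade 0.97 [ 0.52531925 -0.07133358  0.001     ]
side 0.92 [ 0.561  -0.3523  0.045 ]
side 0.83 [ 0.4422 -0.2345  0.045 ]
side 0.73 [ 0.5575 -0.235   0.045 ]
side 0.68 [ 0.4319 -0.3603  0.045 ]
[ 0.51432395 -0.11364491  0.14267172]
```

```bash
cat >> h.py <<'E'
C=np.array([.567,.2105,0]); CY=1.383; YJ=CY+np.pi/2
J=dict(A=(.440,-.2315),B=(.564,-.232),C=(.433,-.3605),D=(.558,-.353))
def leg(p,q): print((tool(YJ).inv().apply(np.array(q)-p)/.25).round(3), end=' ')
E
python3 - <<'E'
from h import *
p=env.get_state()['tcp_pos']; go(p,YJ); leg(p,[*J['A'],.09]); print()
for j,y in zip('ABCD',(-.091,-.041,.009,.059)):
    a=np.array([*J[j],.15]); b=car(0,y,.15); leg(a,b); 
    n={'A':'B','B':'C','C':'D'}.get(j)
    if n: leg(b,[*J[n],.15])
    print(j,b)
E
```

```text
t 22.6 tcp [ 0.5143 -0.1136  0.1427] F [-0.3  1.3 -0.3] gap 0.0852 grip 0.0
shift units in present axes [0. 0. 0.] in target axes [0. 0. 0.] turn [-1.500e-03 -2.000e-04 -4.772e-01] yaw 83.35
[ 0.204 -0.519  0.211] 
[-0.533  1.832  0.   ] [ 0.045 -1.741  0.   ] A [0.65640004 0.19351081 0.15      ]
[0.155 1.741 0.   ] [ 0.264 -2.344  0.   ] B [0.60727914 0.20284553 0.15      ]
[-0.064  2.344  0.   ] [-0.421 -2.221  0.   ] C [0.55815824 0.21218025 0.15      ]
[0.621 2.221 0.   ] D [0.50903734 0.22151497 0.15      ]
```

Request:
jog_arm:
  increments:
    - [[0, 0, 0, 0, 0, -0.0434, 50], [0, 0, 0, 0, 0, -0.0434, 50], [0, 0, 0, 0, 0, -0.0434, 50], [0, 0, 0, 0, 0, -0.0434, 50], [0, 0, 0, 0, 0, -0.0434, 50], [0, 0, 0, 0, 0, -0.0434, 50], [0, 0, 0, 0, 0, -0.0434, 50], [0, 0, 0, 0, 0, -0.0434, 50], [0, 0, 0, 0, 0, -0.0434, 50], [0, 0, 0, 0, 0, -0.0434, 50], [0, 0, 0, 0, 0, -0.0434, 50], [0.05, -0.13, 0.05, 0, 0, 0, 50], [0.05, -0.13, 0.05, 0, 0, 0, 50], [0.05, -0.13, 0.05, 0, 0, 0, 50], [0.054, -0.129, 0.05, 0, 0, 0, 50], [0, 0, 0, 0, 0, 0, 50], [0, 0, 0, 0, 0, 0, 50]]
  force: 40

```text
clock: 24.25
tcp_pos: [0.44, -0.2321, 0.0936]
orientation: [-0.001, 0.094, 0.996, -0.001]
wrist_force: [0.7, 0.1, 1.1]
finger_gap: 0.0685
grip_force: 0.0
```

Run:
```python
from h import *
go([*J['A'],.022],YJ)
for c in('top','side'):
    d=shot(c)
    for k in spotter.landmark_of('jar0',c)[:4]: print(c,round(k['conf'],2),atz(d,k['uv'],0).round(4))
```

```text
t 24.2 tcp [ 0.44   -0.2321  0.0936] F [0.7 0.1 1.1] gap 0.0685 grip 0.0
shift units in present axes [-2.000e-04  2.700e-03  2.862e-01] in target axes [0.0006 0.0023 0.2862] turn [-0.0005 -0.0008 -0.0005] yaw 169.16
top 0.82 [ 0.564  -0.2297  0.    ]
top 0.56 [ 0.5561 -0.3514  0.    ]
top 0.55 [0.5748 0.2118 0.    ]
top 0.46 [ 0.4411 -0.2359  0.    ]
side 0.71 [ 0.5573 -0.3516  0.    ]
side 0.7 [ 0.4377 -0.229   0.    ]
side 0.69 [ 0.5612 -0.2321  0.    ]
side 0.67 [ 0.4343 -0.3574 -0.    ]
```

Request:
jog_arm:
  increments:
    - [[0, 0, 0.12, 0, 0, 0, 50], [0, 0, 0.12, 0, 0, 0, 50], [0, 0, 0.046, 0, 0, 0, 50], [0, 0, 0, 0, 0, 0, 255], [0, 0, 0, 0, 0, 0, 255], [0, 0, 0, 0, 0, 0, 255], [0, 0, 0, 0, 0, 0, 255], [0, 0, 0, 0, 0, 0, 255], [0, 0, 0, 0, 0, 0, 255], [0, 0, -0.1, 0, 0, 0, 255], [0, 0, -0.2, 0, 0, 0, 255], [0, 0, -0.2, 0, 0, 0, 255]]
  force: 40

```text
clock: 25.65
tcp_pos: [0.4402, -0.2314, 0.149]
orientation: [-0.001, 0.094, 0.996, -0.001]
wrist_force: [1.4, -0.4, -0.6]
finger_gap: 0.0387
grip_force: 40.6
```

Request:
jog_arm:
  increments:
    - [[-0.053, 0.183, 0, 0, 0, 0, 255], [-0.053, 0.183, 0, 0, 0, 0, 255], [-0.053, 0.183, 0, 0, 0, 0, 255], [-0.053, 0.183, 0, 0, 0, 0, 255], [-0.053, 0.183, 0, 0, 0, 0, 255], [-0.053, 0.183, 0, 0, 0, 0, 255], [-0.053, 0.183, 0, 0, 0, 0, 255], [-0.053, 0.183, 0, 0, 0, 0, 255], [-0.053, 0.183, 0, 0, 0, 0, 255], [-0.056, 0.183, 0, 0, 0, 0, 255], [0, 0, 0.06, 0, 0, 0, 255], [0, 0, 0, 0, 0, 0, 255], [0, 0, 0, 0, 0, 0, 255]]

```text
clock: 26.95
tcp_pos: [0.6563, 0.192, 0.1311]
orientation: [-0.001, 0.094, 0.996, -0.002]
wrist_force: [0.9, 0.5, -1.8]
finger_gap: 0.0382
grip_force: 40.9
```

Run:
```python
from h import *
go(car(0,-.091,.0435),YJ)
s=env.get_state(); z=s['tcp_pos'][2]+.025-.047
ims=[]
for c in('top','side'):
    d=shot(c)
    for t in('jar0',):
        for k in spotter.landmark_of('jar0',c)[:5]:
            p=atz(d,k['uv'],z)
            if p[1]>.1: print(c,round(k['conf'],2),p.round(4),s['tcp_pos'])
    q=proj(d,car(0,-.06,.08)).astype(int); im=cv2.cvtColor(d['pixels'],cv2.COLOR_RGB2BGR)
    ims.append(cv2.resize(im[q[1]-50:q[1]+50,q[0]-40:q[0]+40],None,fx=5,fy=5,interpolation=2))
cv2.imwrite('pics/ho.png',np.hstack(ims))
```

```text
t 26.9 tcp [0.6563 0.192  0.1311] F [ 0.9  0.5 -1.8] gap 0.0382 grip 40.9
shift units in present axes [-1.000e-04  7.400e-03  3.504e-01] in target axes [0.0008 0.0058 0.3504] turn [-0.0014 -0.0008  0.0001] yaw 169.26
top 0.75 [0.654  0.1866 0.1091] [0.65631525 0.19204627 0.13110591]
top 0.2 [0.5825 0.2455 0.1091] [0.65631525 0.19204627 0.13110591]
side 0.67 [0.6508 0.1837 0.1091] [0.65631525 0.19204627 0.13110591]
```

View pics/ho.png

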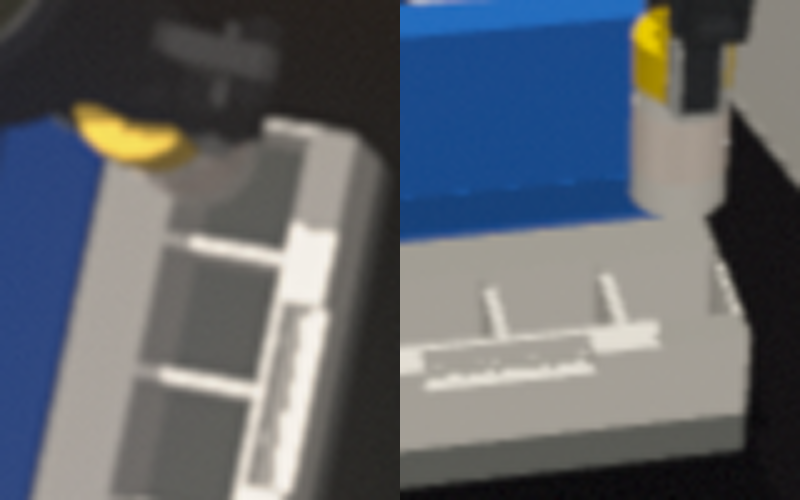

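The jar hangs over the end well in both views. I lower it while watching the force.

Request:
jog_arm:
  increments:
    - [[0, 0.003, 0.07, 0, 0, 0, 255], [0, 0.003, 0.07, 0, 0, 0, 255], [0, 0, 0.06, 0, 0, 0, 255], [0, 0, 0.02, 0, 0, 0, 255], [0, 0, 0.02, 0, 0, 0, 255], [0, 0, 0, 0, 0, 0, 255]]

```text
clock: 27.75
tcp_pos: [0.6577, 0.1934, 0.0722]
orientation: [-0.0, 0.094, 0.996, -0.002]
wrist_force: [0.0, 0.3, -0.8]
finger_gap: 0.0388
grip_force: 40.9
```

Request:
jog_arm:
  increments:
    - [[0, 0, 0.03, 0, 0, 0, 255], [0, 0, 0.03, 0, 0, 0, 255], [0, 0, 0.03, 0, 0, 0, 255], [0, 0, 0.026, 0, 0, 0, 255], [0, 0, 0, 0, 0, 0, 255]]

```text
clock: 28.25
tcp_pos: [0.6583, 0.1943, 0.044]
orientation: [0.001, 0.093, 0.996, -0.001]
wrist_force: [-0.6, 0.6, 5.0]
finger_gap: 0.0388
grip_force: 41.4
```

Request:
jog_arm:
  increments:
    - [[0, 0, 0, 0, 0, 0, 100], [0, 0, 0, 0, 0, 0, 100], [0, 0, 0, 0, 0, 0, 100], [0, 0, -0.1, 0, 0, 0, 100], [0, 0, -0.16, 0, 0, 0, 100], [0, 0, -0.16, 0, 0, 0, 50], [0.005, -0.193, 0, 0, 0, 0, 50], [0.005, -0.193, 0, 0, 0, 0, 50], [0.005, -0.193, 0, 0, 0, 0, 50], [0.005, -0.193, 0, 0, 0, 0, 50], [0.005, -0.193, 0, 0, 0, 0, 50], [0.005, -0.193, 0, 0, 0, 0, 50], [0.005, -0.193, 0.05, 0, 0, 0, 50], [0.005, -0.193, 0.1, 0, 0, 0, 50], [0.005, -0.193, 0.1, 0, 0, 0, 50], [0, 0, 0, 0, 0, 0, 50], [0, 0, 0, 0, 0, 0, 50]]

```text
clock: 29.95
tcp_pos: [0.5663, -0.2239, 0.0898]
orientation: [-0.001, 0.095, 0.995, -0.001]
wrist_force: [0.2, -0.2, 1.0]
finger_gap: 0.0685
grip_force: 0.0
```

Run:
```python
from h import *
for c in('top','side'):
    d=shot(c)
    for k in spotter.landmark_of('jar0',c)[:5]:
        p=atz(d,k['uv'],0); w=atz(d,k['uv'],.02)
        if k['conf']>.3: print(c,round(k['conf'],2),p.round(4), w.round(4) if p[1]>0 else '')
print(car(0,-.091,.02)); go([*J['B'],.022],YJ)
```

```text
top 0.84 [ 0.5598 -0.2352  0.    ] 
top 0.77 [0.6613 0.1956 0.    ] [0.6569 0.1901 0.02  ]
side 0.83 [ 0.5442 -0.39    0.    ] 
side 0.81 [ 0.5631 -0.2291  0.    ] 
side 0.69 [ 0.4333 -0.3583  0.    ] 
[0.65640004 0.19351081 0.02      ]
t 30.1 tcp [ 0.5683 -0.222   0.0917] F [ 0.6 -0.7  0.3] gap 0.0688 grip 0.0
shift units in present axes [ 0.01   -0.0416  0.2791] in target axes [ 0.0095 -0.0426  0.2789] turn [-0.0011  0.0004  0.0008] yaw 169.39
```

Request:
jog_arm:
  increments:
    - [[0.012, -0.037, 0, 0, 0, 0, 50], [0, 0, 0.12, 0, 0, 0, 50], [0, 0, 0.12, 0, 0, 0, 50], [0, 0, 0.036, 0, 0, 0, 50], [0, 0, 0, 0, 0, 0, 255], [0, 0, 0, 0, 0, 0, 255], [0, 0, 0, 0, 0, 0, 255], [0, 0, 0, 0, 0, 0, 255], [0, 0, 0, 0, 0, 0, 255], [0, 0, 0, 0, 0, 0, 255], [0, 0, -0.1, 0, 0, 0, 255], [0, 0, -0.2, 0, 0, 0, 255], [0, 0, -0.2, 0, 0, 0, 255]]
  force: 40

```text
clock: 31.45
tcp_pos: [0.5615, -0.2308, 0.1469]
orientation: [-0.002, 0.093, 0.996, -0.001]
wrist_force: [1.2, -1.4, -0.9]
finger_gap: 0.0385
grip_force: 40.5
```

Run:
```python
from h import *
go(car(0,-.041,.15),YJ)
```

```text
t 31.4 tcp [ 0.5615 -0.2308  0.1469] F [ 1.2 -1.4 -0.9] gap 0.0385 grip 40.5
shift units in present axes [ 0.1427  1.7383 -0.0154] in target axes [ 0.1438  1.7382 -0.0123] turn [-0.0007 -0.0011  0.0002] yaw 169.28
```

Request:
jog_arm:
  increments:
    - [[0.016, 0.193, -0.01, 0, 0, 0, 255], [0.016, 0.193, 0, 0, 0, 0, 255], [0.016, 0.193, 0, 0, 0, 0, 255], [0.016, 0.193, 0, 0, 0, 0, 255], [0.016, 0.193, 0, 0, 0, 0, 255], [0.016, 0.193, 0, 0, 0, 0, 255], [0.016, 0.193, 0, 0, 0, 0, 255], [0.016, 0.193, 0, 0, 0, 0, 255], [0.017, 0.194, 0, 0, 0, 0, 255], [0, 0, 0.1, 0, 0, 0, 255], [0, 0, 0.1, 0, 0, 0, 255], [0, 0, 0.04, 0, 0, 0, 255], [0, 0, 0, 0, 0, 0, 255], [0, 0, 0, 0, 0, 0, 255]]

```text
clock: 32.85
tcp_pos: [0.6083, 0.2016, 0.0886]
orientation: [0.0, 0.094, 0.996, -0.002]
wrist_force: [0.7, -0.6, -0.4]
finger_gap: 0.039
grip_force: 40.8
```

Run:
```python
from h import *
go(car(0,-.041,.0435),YJ)
```

```text
t 32.9 tcp [0.6083 0.2016 0.0886] F [ 0.7 -0.6 -0.4] gap 0.039 grip 40.8
shift units in present axes [0.0051 0.0048 0.1804] in target axes [0.005  0.0042 0.1804] turn [-0.001   0.0001 -0.    ] yaw 169.23
```

Request:
jog_arm:
  increments:
    - [[0.005, 0.004, 0.04, 0, 0, 0, 255], [0, 0, 0.03, 0, 0, 0, 255], [0, 0, 0.03, 0, 0, 0, 255], [0, 0, 0.03, 0, 0, 0, 255], [0, 0, 0.03, 0, 0, 0, 255], [0, 0, 0.018, 0, 0, 0, 255], [0, 0, 0, 0, 0, 0, 255]]

```text
clock: 33.55
tcp_pos: [0.6071, 0.203, 0.0434]
orientation: [0.0, 0.093, 0.996, -0.002]
wrist_force: [1.3, -0.0, -0.8]
finger_gap: 0.039
grip_force: 40.7
```

Request:
jog_arm:
  increments:
    - [[0, 0, 0, 0, 0, 0, 100], [0, 0, 0, 0, 0, 0, 100], [0, 0, 0, 0, 0, 0, 100], [0, 0, -0.1, 0, 0, 0, 100], [0, 0, -0.16, 0, 0, 0, 100], [0, 0, -0.16, 0, 0, 0, 50], [0.022, -0.195, 0, 0, 0, 0, 50], [0.022, -0.195, 0, 0, 0, 0, 50], [0.022, -0.195, 0, 0, 0, 0, 50], [0.022, -0.195, 0, 0, 0, 0, 50], [0.022, -0.195, 0, 0, 0, 0, 50], [0.022, -0.195, 0, 0, 0, 0, 50], [0.022, -0.195, 0, 0, 0, 0, 50], [0.022, -0.195, 0, 0, 0, 0, 50], [0.022, -0.195, 0, 0, 0, 0, 50], [0.022, -0.195, 0, 0, 0, 0, 50], [0.022, -0.195, 0.05, 0, 0, 0, 50], [0.022, -0.195, 0.1, 0, 0, 0, 50], [0, 0, 0.1, 0, 0, 0, 50], [0, 0, 0, 0, 0, 0, 50]]

```text
clock: 35.55
tcp_pos: [0.4321, -0.3538, 0.0869]
orientation: [-0.002, 0.095, 0.995, 0.001]
wrist_force: [-0.5, -0.0, -0.6]
finger_gap: 0.0686
grip_force: 0.0
```

Run:
```python
from h import *
for c in('top','side'):
    d=shot(c)
    for k in spotter.landmark_of('jar0',c)[:5]:
        p=atz(d,k['uv'],0); w=atz(d,k['uv'],.02)
        if k['conf']>.3: print(c,round(k['conf'],2),p.round(4), w.round(4) if p[1]>0 else '')
print(car(0,-.041,.02)); go([.4335,-.3595,.022],YJ)
```

```text
top 0.84 [ 0.5514 -0.3848  0.    ] 
top 0.67 [0.6066 0.2079 0.    ] [0.6035 0.2021 0.02  ]
top 0.67 [ 0.4312 -0.3559  0.    ] 
top 0.61 [0.6649 0.1961 0.    ] [0.6605 0.1905 0.02  ]
side 0.7 [ 0.4317 -0.3592  0.    ] 
side 0.64 [ 0.5511 -0.3865  0.    ] 
[0.60727914 0.20284553 0.02      ]
t 35.8 tcp [ 0.4357 -0.3541  0.0917] F [ 0.6 -0.3 -0.3] gap 0.0685 grip 0.0
shift units in present axes [ 0.0049 -0.0218  0.2787] in target axes [ 0.0045 -0.0229  0.2787] turn [-0.0013  0.0004  0.0007] yaw 169.36
```

Request:
jog_arm:
  increments:
    - [[0.005, -0.02, 0, 0, 0, 0, 50], [0, 0, 0.12, 0, 0, 0, 50], [0, 0, 0.12, 0, 0, 0, 50], [0, 0, 0.034, 0, 0, 0, 50], [0, 0, 0, 0, 0, 0, 255], [0, 0, 0, 0, 0, 0, 255], [0, 0, 0, 0, 0, 0, 255], [0, 0, 0, 0, 0, 0, 255], [0, 0, 0, 0, 0, 0, 255], [0, 0, 0, 0, 0, 0, 255], [0, 0, -0.1, 0, 0, 0, 255], [0, 0, -0.2, 0, 0, 0, 255], [0, 0, -0.2, 0, 0, 0, 255], [0, 0, 0, 0, 0, 0, 255]]
  force: 40

```text
clock: 37.15
tcp_pos: [0.4357, -0.3624, 0.1545]
orientation: [0.005, 0.093, 0.996, -0.006]
wrist_force: [0.4, -0.8, -1.5]
finger_gap: 0.0392
grip_force: 40.5
```

Run:
```python
from h import *
go(car(0,.009,.15),YJ)
```

```text
t 37.1 tcp [ 0.4357 -0.3624  0.1545] F [ 0.4 -0.8 -1.5] gap 0.0392 grip 40.5
shift units in present axes [-0.0537  2.3492 -0.0076] in target axes [-0.0522  2.3492  0.0178] turn [-0.0035  0.0032  0.0002] yaw 169.28
```

Request:
jog_arm:
  increments:
    - [[-0.0045, 0.195, 0, 0, 0, 0, 255], [-0.0045, 0.195, 0, 0, 0, 0, 255], [-0.0045, 0.195, 0, 0, 0, 0, 255], [-0.0045, 0.195, 0, 0, 0, 0, 255], [-0.0045, 0.195, 0, 0, 0, 0, 255], [-0.0045, 0.195, 0, 0, 0, 0, 255], [-0.0045, 0.195, 0, 0, 0, 0, 255], [-0.0045, 0.195, 0, 0, 0, 0, 255], [-0.0045, 0.195, 0, 0, 0, 0, 255], [-0.0045, 0.195, 0, 0, 0, 0, 255], [-0.0045, 0.195, 0, 0, 0, 0, 255], [-0.003, 0.195, 0, 0, 0, 0, 255], [0, 0.01, 0.1, 0, 0, 0, 255], [0, 0, 0.1, 0, 0, 0, 255], [0, 0, 0.04, 0, 0, 0, 255], [0, 0, 0, 0, 0, 0, 255], [0, 0, 0, 0, 0, 0, 255]]

```text
clock: 38.85
tcp_pos: [0.5549, 0.2153, 0.0853]
orientation: [-0.0, 0.094, 0.996, -0.002]
wrist_force: [0.7, 0.5, 0.0]
finger_gap: 0.0388
grip_force: 41.2
```

Run:
```python
from h import *
go(car(0,.009,.0435),YJ)
```

```text
t 38.9 tcp [0.5549 0.2153 0.0853] F [0.7 0.5 0. ] gap 0.0388 grip 41.2
shift units in present axes [-0.0151 -0.0092  0.1674] in target axes [-0.0151 -0.0097  0.1674] turn [-0.001  0.    -0.   ] yaw 169.24
```

Request:
jog_arm:
  increments:
    - [[-0.014, -0.01, 0, 0, 0, 0, 255], [0, 0, 0.03, 0, 0, 0, 255], [0, 0, 0.03, 0, 0, 0, 255], [0, 0, 0.03, 0, 0, 0, 255], [0, 0, 0.03, 0, 0, 0, 255], [0, 0, 0.03, 0, 0, 0, 255], [0, 0, 0.016, 0, 0, 0, 255], [0, 0, 0, 0, 0, 0, 255]]

```text
clock: 39.65
tcp_pos: [0.5578, 0.2125, 0.0434]
orientation: [0.0, 0.093, 0.996, -0.002]
wrist_force: [-0.2, -1.1, 0.3]
finger_gap: 0.0385
grip_force: 41.0
```

Request:
jog_arm:
  increments:
    - [[0, 0, 0, 0, 0, 0, 100], [0, 0, 0, 0, 0, 0, 100], [0, 0, 0, 0, 0, 0, 100], [0, 0, -0.1, 0, 0, 0, 100], [0, 0, -0.16, 0, 0, 0, 100], [0, 0, -0.16, 0, 0, 0, 50], [-0.032, -0.181, 0, 0, 0, 0, 50], [-0.032, -0.181, 0, 0, 0, 0, 50], [-0.032, -0.181, 0, 0, 0, 0, 50], [-0.032, -0.181, 0, 0, 0, 0, 50], [-0.032, -0.181, 0, 0, 0, 0, 50], [-0.032, -0.181, 0, 0, 0, 0, 50], [-0.032, -0.181, 0, 0, 0, 0, 50], [-0.032, -0.181, 0, 0, 0, 0, 50], [-0.032, -0.181, 0, 0, 0, 0, 50], [-0.032, -0.181, 0, 0, 0, 0, 50], [-0.032, -0.181, 0, 0, 0, 0, 50], [-0.032, -0.181, 0.08, 0, 0, 0, 50], [-0.032, -0.185, 0.16, 0, 0, 0, 50], [0, 0, 0, 0, 0, 0, 50]]

```text
clock: 41.65
tcp_pos: [0.5474, -0.3802, 0.0922]
orientation: [-0.003, 0.096, 0.995, -0.0]
wrist_force: [-0.6, 2.0, -0.1]
finger_gap: 0.0688
grip_force: 0.0
```

Run:
```python
from h import *
for c in('top','side'):
    d=shot(c)
    for k in spotter.landmark_of('jar0',c)[:5]:
        p=atz(d,k['uv'],0); w=atz(d,k['uv'],.02)
        if k['conf']>.3: print(c,round(k['conf'],2),p.round(4), w.round(4) if p[1]>0 else '')
print(car(0,.009,.02)); go([.55,-.386,.022],YJ)
```

```text
top 0.96 [0.6057 0.2041 0.    ] [0.6026 0.1984 0.02  ]
top 0.93 [0.5604 0.2159 0.    ] [0.5583 0.2099 0.02  ]
top 0.73 [0.6645 0.1963 0.    ] [0.6601 0.1907 0.02  ]
top 0.57 [ 0.5455 -0.3866  0.    ] 
top 0.57 [0.5728 0.2115 0.    ] [0.5705 0.2056 0.02  ]
side 0.98 [0.6141 0.2385 0.    ] [0.6047 0.214  0.02  ]
side 0.87 [0.6679 0.2152 0.    ] [0.6571 0.1914 0.02  ]
side 0.87 [0.5616 0.2378 0.    ] [0.5536 0.2134 0.02  ]
side 0.6 [ 0.5493 -0.383   0.    ] 
[0.55815824 0.21218025 0.02      ]
t 41.9 tcp [ 0.5507 -0.376   0.0985] F [0.7 0.3 1. ] gap 0.0689 grip 0.0
shift units in present axes [-0.0044 -0.039   0.3063] in target axes [-0.0046 -0.0399  0.3061] turn [-0.001   0.0001  0.0004] yaw 169.31
```

Request:
jog_arm:
  increments:
    - [[0.003, -0.04, 0, 0, 0, 0, 50], [0, 0, 0.12, 0, 0, 0, 50], [0, 0, 0.12, 0, 0, 0, 50], [0, 0, 0.062, 0, 0, 0, 50], [0, 0, 0, 0, 0, 0, 255], [0, 0, 0, 0, 0, 0, 255], [0, 0, 0, 0, 0, 0, 255], [0, 0, 0, 0, 0, 0, 255], [0, 0, 0, 0, 0, 0, 255], [0, 0, 0, 0, 0, 0, 255], [0, 0, -0.1, 0, 0, 0, 255], [0, 0, -0.2, 0, 0, 0, 255], [0, 0, -0.2, 0, 0, 0, 255], [0, 0, 0, 0, 0, 0, 255], [0, 0, 0, 0, 0, 0, 255]]
  force: 40

```text
clock: 43.35
tcp_pos: [0.5487, -0.3871, 0.1492]
orientation: [0.001, 0.093, 0.996, -0.003]
wrist_force: [-0.1, 0.5, -1.8]
finger_gap: 0.0389
grip_force: 40.6
```

Run:
```python
from h import *
go(car(0,.059,.15),YJ)
```

```text
t 43.4 tcp [ 0.5487 -0.3871  0.1492] F [-0.1  0.5 -1.8] gap 0.0389 grip 40.6
shift units in present axes [ 0.6088  2.3622 -0.0174] in target axes [ 0.6102  2.3619 -0.0031] turn [-0.0017  0.001   0.0002] yaw 169.27
```

Request:
jog_arm:
  increments:
    - [[0.047, 0.182, -0.02, 0, 0, 0, 255], [0.047, 0.182, 0, 0, 0, 0, 255], [0.047, 0.182, 0, 0, 0, 0, 255], [0.047, 0.182, 0, 0, 0, 0, 255], [0.047, 0.182, 0, 0, 0, 0, 255], [0.047, 0.182, 0, 0, 0, 0, 255], [0.047, 0.182, 0, 0, 0, 0, 255], [0.047, 0.182, 0, 0, 0, 0, 255], [0.047, 0.182, 0, 0, 0, 0, 255], [0.047, 0.182, 0, 0, 0, 0, 255], [0.047, 0.182, 0, 0, 0, 0, 255], [0.047, 0.182, 0, 0, 0, 0, 255], [0.046, 0.178, 0, 0, 0, 0, 255], [0, 0, 0.1, 0, 0, 0, 255], [0, 0, 0.1, 0, 0, 0, 255], [0, 0, 0.04, 0, 0, 0, 255], [0, 0, 0, 0, 0, 0, 255], [0, 0, 0, 0, 0, 0, 255]]

```text
clock: 45.15
tcp_pos: [0.5077, 0.2217, 0.0903]
orientation: [-0.001, 0.094, 0.996, -0.002]
wrist_force: [-0.5, 0.9, -0.1]
finger_gap: 0.0387
grip_force: 40.9
```

Run:
```python
from h import *
go(car(0,.059,.0435),YJ)
```

```text
t 45.1 tcp [0.5077 0.2217 0.0903] F [-0.5  0.9 -0.1] gap 0.0387 grip 40.9
shift units in present axes [-0.0054  0.0011  0.1872] in target axes [-0.0052  0.0004  0.1872] turn [-0.0012 -0.0003 -0.0001] yaw 169.23
```

Request:
jog_arm:
  increments:
    - [[-0.005, 0, 0, 0, 0, 0, 255], [0, 0, 0.04, 0, 0, 0, 255], [0, 0, 0.04, 0, 0, 0, 255], [0, 0, 0.03, 0, 0, 0, 255], [0, 0, 0.03, 0, 0, 0, 255], [0, 0, 0.03, 0, 0, 0, 255], [0, 0, 0.016, 0, 0, 0, 255], [0, 0, 0, 0, 0, 0, 255]]

```text
clock: 45.95
tcp_pos: [0.5092, 0.2218, 0.0441]
orientation: [0.0, 0.093, 0.996, -0.002]
wrist_force: [-0.3, 0.5, -0.8]
finger_gap: 0.0394
grip_force: 40.9
```

Request:
jog_arm:
  increments:
    - [[0, 0, 0, 0, 0, 0, 100], [0, 0, 0, 0, 0, 0, 100], [0, 0, 0, 0, 0, 0, 100], [0, 0, -0.1, 0, 0, 0, 100], [0, 0, -0.16, 0, 0, 0, 150], [0, 0, -0.16, 0, 0, 0, 255], [0, 0, -0.16, 0, 0, 0, 255], [-0.075, 0.1, 0, 0, 0, 0, 255], [-0.075, 0.14, 0, 0, 0, 0, 255], [-0.075, 0.14, 0, 0, 0, 0, 255], [-0.075, 0.14, 0, 0, 0, 0, 255], [0, 0.1, 0, 0, 0, 0, 255], [0, 0, 0, 0, 0, 0, 255], [0, 0, 0, 0, 0, 0, 255]]

```text
clock: 47.35
tcp_pos: [0.6114, 0.3609, 0.1876]
orientation: [-0.001, 0.093, 0.996, -0.002]
wrist_force: [-0.2, -0.1, -0.5]
finger_gap: -0.0001
grip_force: 0.0
```

Run:
```python
from h import *
for c in('top','side'):
    d=shot(c,'jars'+c)
    for k in spotter.landmark_of('jar0',c)[:6]:
        w=atz(d,k['uv'],.02); e=w-C
        if k['conf']>.3: print(c,round(k['conf'],2),'car',(np.cos(CY)*e[0]+np.sin(CY)*e[1]).round(4),(-np.sin(CY)*e[0]+np.cos(CY)*e[1]).round(4))
go(car(.150,-.016,.09),YJ)
a,b=[cv2.imread(f'pics/jars{c}.png') for c in('top','side')]
cv2.imwrite('pics/jars.png',np.hstack([cv2.resize(a[130:330,100:260],(400,500)),cv2.resize(b[80:230,195:355],(400,375)) if 0 else cv2.resize(b[80:280,195:355],(400,500))]))
```

```text
top 0.97 car 0.0092 0.0591
top 0.91 car -0.0061 -0.04
top 0.7 car -0.0044 0.0074
top 0.56 car -0.0039 -0.088
side 0.94 car 0.0025 -0.0911
side 0.84 car -0.0014 0.0159
side 0.76 car 0.003 0.0597
side 0.57 car 0.0059 -0.0379
t 47.5 tcp [0.6115 0.3596 0.189 ] F [0.5 0.6 0.4] gap 0.0 grip 0.0
shift units in present axes [-3.000e-04 -1.800e-02  3.962e-01] in target axes [-0.0004 -0.0193  0.3962] turn [-0.001   0.0001 -0.0001] yaw 169.22
```

View pics/jars.png

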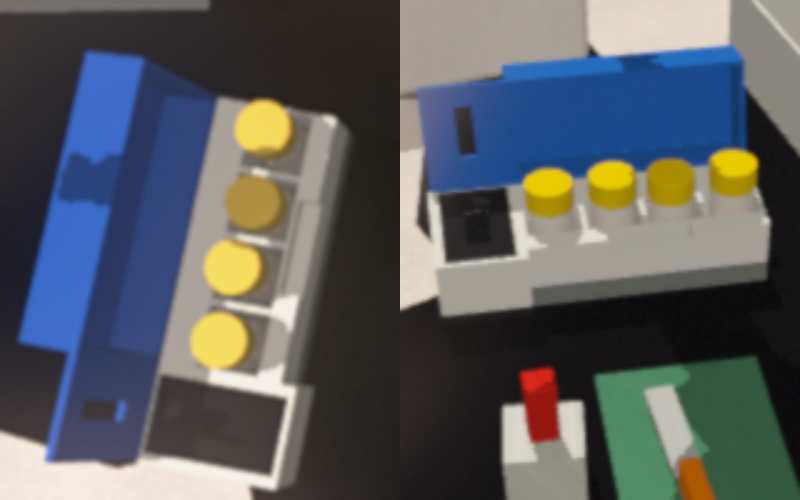

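All four jars stand in their wells in both views. Next I swing the lid shut from behind.

Run:
```python
from h import *
W=[(150,115)]+[(50-75*np.cos(a)+46*np.sin(a)+14,60+75*np.sin(a)+46*np.cos(a)-7*(a>1)) for a in (1.8,1.65,1.5,1.35,1.2,1.05,.9,.75,.6,.5,.4,.3,.2,.12,.05,0)]
rows([(car(x/1e3,-.016,z/1e3-.025),YJ,0) for x,z in W])
```

```text
[-0.    -0.018  0.396] [-0.001  0.    -0.   ]
[-0.    -0.097 -0.002] [0. 0. 0.]
[ 0.    -0.04  -0.034] [0. 0. 0.]
[-0.    -0.045 -0.028] [0. 0. 0.]
[-0.    -0.048 -0.021] [0. 0. 0.]
[-0.    -0.051 -0.013] [0. 0. 0.]
[ 0.    -0.052 -0.005] [0. 0. 0.]
[ 0.    -0.053 -0.026] [0. 0. 0.]
[-0.    -0.052  0.01 ] [0. 0. 0.]
[-0.    -0.05   0.018] [0. 0. 0.]
[ 0.    -0.031  0.016] [0. 0. 0.]
[-0.    -0.03   0.019] [0. 0. 0.]
[-0.    -0.028  0.022] [0. 0. 0.]
[ 0.    -0.025  0.025] [0. 0. 0.]
[ 0.    -0.018  0.021] [0. 0. 0.]
[-0.    -0.015  0.02 ] [0. 0. 0.]
[ 0.    -0.01   0.015] [0. 0. 0.]
```

Request:
jog_arm:
  increments:
    - [[0, -0.018, 0.13, 0, 0, 0, 255], [0, 0, 0.13, 0, 0, 0, 255], [0, 0, 0.134, 0, 0, 0, 255], [0, -0.05, 0, 0, 0, 0, 255], [0, -0.047, 0, 0, 0, 0, 255], [0, -0.04, -0.034, 0, 0, 0, 255], [0, -0.045, -0.028, 0, 0, 0, 255], [0, -0.048, -0.021, 0, 0, 0, 255], [0, -0.051, -0.013, 0, 0, 0, 255], [0, -0.052, -0.005, 0, 0, 0, 255], [0, 0, 0, 0, 0, 0, 255]]

```text
clock: 48.65
tcp_pos: [0.596, 0.272, 0.1174]
orientation: [0.001, 0.094, 0.996, -0.002]
wrist_force: [-0.3, 0.2, 0.7]
finger_gap: 0.0002
grip_force: 0.2
```

Run:
```python
from h import *
lidang('side','cl'); lidang('top'); go(car(.0596,-.016,.116),YJ)
```

```text
side lid angle [(1.05, 0.434), (1.09, 0.436), (1.07, 0.436)]
top lid angle [(1.11, 0.715), (1.07, 0.725), (1.09, 0.739)]
t 48.8 tcp [0.5954 0.273  0.116 ] F [-0.1  0.7  1.3] gap -0.0 grip 0.3
shift units in present axes [ 0.0011 -0.0283  0.    ] in target axes [ 0.0011 -0.0283 -0.0001] turn [-0.0012  0.0002 -0.0001] yaw 169.21
```

Request:
jog_arm:
  increments:
    - [[0, -0.04, -0.02, 0, 0, 0, 255], [0, -0.053, 0, 0, 0, 0, 255], [0, -0.052, 0.01, 0, 0, 0, 255], [0, -0.05, 0.018, 0, 0, 0, 255], [0, -0.031, 0.016, 0, 0, 0, 255], [0, -0.03, 0.019, 0, 0, 0, 255], [0, -0.028, 0.022, 0, 0, 0, 255], [0, -0.025, 0.025, 0, 0, 0, 255], [0, -0.018, 0.021, 0, 0, 0, 255], [0, -0.01, 0.02, 0, 0, 0, 255], [0, 0, 0, 0, 0, 0, 255]]

```text
clock: 49.85
tcp_pos: [0.5791, 0.1904, 0.0821]
orientation: [-0.001, 0.094, 0.996, -0.002]
wrist_force: [0.4, 0.3, -0.1]
finger_gap: -0.0001
grip_force: 0.0
```

Run:
```python
from h import *
lidang('side','cl2'); lidang('top'); go(car(-.011,-.016,.081),YJ)
```

```text
side lid angle [(0.07, 0.537), (0.03, 0.542), (0.05, 0.546)]
top lid angle [(0.05, 0.649), (0.09, 0.649), (0.03, 0.649)]
t 50.0 tcp [0.5794 0.1912 0.0827] F [ 0.5 -0.7 -0.2] gap 0.0001 grip 0.0
shift units in present axes [-0.001   0.0226  0.0066] in target axes [-0.0009  0.0225  0.0067] turn [-0.0011 -0.0002  0.0002] yaw 169.27
```

Nearly shut, so I press down gently near the front edge.

Request:
jog_arm:
  increments:
    - [[0, 0, 0.006, 0, 0, 0, 255], [0, 0, 0.006, 0, 0, 0, 255], [0, 0, 0.004, 0, 0, 0, 255], [0, 0, 0, 0, 0, 0, 255]]

```text
clock: 50.35
tcp_pos: [0.5799, 0.1913, 0.0813]
orientation: [0.001, 0.093, 0.996, -0.002]
wrist_force: [-4.8, -0.9, 12.8]
finger_gap: -0.0
grip_force: 6.4
```

Request:
jog_arm:
  increments:
    - [[0, 0, 0.006, 0, 0, 0, 255], [0, 0, 0.004, 0, 0, 0, 255], [0, 0, 0, 0, 0, 0, 255]]

```text
clock: 50.65
tcp_pos: [0.58, 0.1913, 0.0812]
orientation: [0.002, 0.093, 0.996, -0.002]
wrist_force: [-9.3, -2.6, 24.8]
finger_gap: 0.0003
grip_force: 12.7
```

Request:
jog_arm:
  increments:
    - [[0, 0, -0.1, 0, 0, 0, 255], [0, 0, -0.18, 0, 0, 0, 100], [0, 0, -0.1, 0, 0, 0, 100], [0, 0, 0, 0, 0, 0, 100], [0, 0, 0, 0, 0, 0, 100]]

```text
clock: 51.15
tcp_pos: [0.5801, 0.1919, 0.1721]
orientation: [0.001, 0.093, 0.996, -0.001]
wrist_force: [0.2, 0.2, 0.1]
finger_gap: 0.0519
grip_force: 0.0
```

Run:
```python
from h import *
from scipy.optimize import minimize
lidang('side'); lidang('top')
D={};M={}
for c in('top','side'):
    d=shot(c); h=cv2.cvtColor(d['pixels'],cv2.COLOR_RGB2HSV); m=((h[...,0]<7)|(h[...,0]>173))&(h[...,1]>150)&(h[...,2]>70)
    q=proj(d,[.429,-.009,.08]).astype(int); w=np.zeros_like(m); w[q[1]-30:q[1]+30,q[0]-25:q[0]+25]=1; D[c],M[c]=d,m&w; print(c,M[c].sum())
def f(p,cs): return sum(1-(s&M[c]).sum()/max(1,(s|M[c]).sum()) for c in cs for s in [sil(D[c],[box(-11,11,-11,11,55,105)],p)])
for cs in(('top',),('side',),('top','side')):
    r=min((minimize(f,[.429,-.009,y],args=(cs,),method='Nelder-Mead',options=dict(initial_simplex=np.array([.429,-.009,y])+np.vstack([np.zeros(3),np.diag([.005,.005,.2])]))) for y in(-.4,-.2,0,.2)),key=lambda r:r.fun); print(cs,r.x.round(4),r.fun)
    if len(cs)==2: go([r.x[0],r.x[1],.15],YJ)
for c in D:
    d=D[c]
    for k in spotter.landmark_of('lock_slot',c)[:1]:
        w=atz(d,k['uv'],.066); e=w-C; print(c,'slot',w.round(4),'car',(np.cos(CY)*e[0]+np.sin(CY)*e[1]).round(4),(-np.sin(CY)*e[0]+np.cos(CY)*e[1]).round(4))
    im=d['pixels']; q=proj(d,[.445,.236,.066]).astype(int); g=im[q[1]-14:q[1]+14,q[0]-20:q[0]+20]; h=cv2.cvtColor(g,cv2.COLOR_RGB2HSV)
    m=(h[...,2]<75).astype(np.uint8); n,l,st,ce=cv2.connectedComponentsWithStats(m)
    for i in range(1,n):
        if st[i,4]>15: w=atz(d,ce[i]+q-[20,14],.066); e=w-C; print(c,'dark',st[i],w.round(4),(np.cos(CY)*e[0]+np.sin(CY)*e[1]).round(4),(-np.sin(CY)*e[0]+np.cos(CY)*e[1]).round(4))
```

```text
side lid angle [(0.07, 0.549), (0.03, 0.557), (0.05, 0.557)]
top lid angle [(0.09, 0.738), (0.05, 0.738), (0.03, 0.738)]
top 131
side 375
('top',) [ 0.429  -0.0089 -0.446 ] 0.3732057416267942
('side',) [ 0.4277 -0.0057 -0.2446] 0.1454965357967667
('top', 'side') [ 0.4272 -0.0066 -0.2195] 0.5593351972662318
t 51.4 tcp [0.5787 0.1914 0.1699] F [ 0.3 -0.3  0.3] gap 0.0519 grip 0.0
shift units in present axes [ 0.448  -0.8905  0.0845] in target axes [ 0.4475 -0.8912  0.0794] turn [-0.0014 -0.0009  0.0002] yaw 169.28
top slot [0.4401 0.2316 0.066 ] car -0.003 0.1286
top dark [12  9 21  8 99] [0.4481 0.2335 0.066 ] 0.0004 0.1211
side slot [0.4511 0.2336 0.066 ] car 0.0011 0.1182
side dark [ 0  0 19 21 55] [0.4209 0.2745 0.066 ] 0.0356 0.1554
side dark [19 12  6  9 46] [0.4456 0.2308 0.066 ] -0.0027 0.123
```

Request:
jog_arm:
  increments:
    - [[0.09, -0.178, 0.016, 0, 0, 0, 100], [0.09, -0.178, 0.016, 0, 0, 0, 100], [0.09, -0.178, 0.016, 0, 0, 0, 100], [0.09, -0.178, 0.016, 0, 0, 0, 100], [0.09, -0.178, 0.016, 0, 0, 0.015, 100], [0, 0, 0, 0, 0, 0, 100], [0, 0, 0, 0, 0, 0, 100]]

```text
clock: 52.15
tcp_pos: [0.4273, -0.007, 0.1522]
orientation: [-0.0, 0.118, 0.993, -0.001]
wrist_force: [0.1, 0.2, 0.0]
finger_gap: 0.0521
grip_force: 0.0
```

Run:
```python
from h import *
go([.4275,-.0072,.045],YJ-.047)
```

```text
t 52.1 tcp [ 0.4273 -0.007   0.1522] F [0.1 0.2 0. ] gap 0.0521 grip 0.0
shift units in present axes [-0.0008  0.0005  0.4288] in target axes [-0.0009 -0.0008  0.4288] turn [-0.0009  0.0001 -0.0007] yaw 166.42
```

Request:
jog_arm:
  increments:
    - [[0, 0, 0.12, 0, 0, 0, 100], [0, 0, 0.12, 0, 0, 0, 100], [0, 0, 0.12, 0, 0, 0, 100], [0, 0, 0.07, 0, 0, 0, 100], [0, 0, 0, 0, 0, 0, 255], [0, 0, 0, 0, 0, 0, 255], [0, 0, 0, 0, 0, 0, 255], [0, 0, 0, 0, 0, 0, 255], [0, 0, 0, 0, 0, 0, 255], [0, 0, 0, 0, 0, 0, 255], [0, 0, 0, 0, 0, 0, 255]]
  force: 60

```text
clock: 53.25
tcp_pos: [0.428, -0.0066, 0.0451]
orientation: [0.0, 0.117, 0.993, -0.002]
wrist_force: [-0.7, -0.7, 0.3]
finger_gap: 0.0214
grip_force: 60.3
```

Request:
jog_arm:
  increments:
    - [[0, 0, -0.06, 0, 0, 0, 255], [0, 0, -0.12, 0, 0, 0, 255], [0, 0, -0.12, 0, 0, 0, 255], [0, 0, -0.1, 0, 0, 0, 255], [0, 0, 0, 0, 0, 0, 255], [0, 0, 0, 0, 0, 0, 255]]

```text
clock: 53.85
tcp_pos: [0.4281, -0.0063, 0.145]
orientation: [0.001, 0.117, 0.993, -0.002]
wrist_force: [-0.6, -0.5, -1.4]
finger_gap: 0.0214
grip_force: 60.2
```

Run:
```python
from h import *
s=env.get_state(); 
for c in('top','side'):
    d=shot(c,'pin'+c)
    for t,z in(('pin_tip',s['tcp_pos'][2]-.035),):
        for k in spotter.landmark_of(t,c)[:2]: print(c,t,round(k['conf'],2),atz(d,k['uv'],z).round(4),s['tcp_pos'].round(4))
go(car(0,.122,.14),YJ)
```

```text
side pin_tip 0.66 [ 0.4875 -0.1549  0.11  ] [ 0.4281 -0.0063  0.145 ]
side pin_tip 0.63 [0.4757 0.1143 0.11  ] [ 0.4281 -0.0063  0.145 ]
t 54.0 tcp [ 0.4268 -0.006   0.1436] F [-0.2 -0.3 -0. ] gap 0.0216 grip 60.2
shift units in present axes [0.143  0.9498 0.0114] in target axes [0.0987 0.9554 0.0143] turn [-0.001  -0.0007 -0.0148] yaw 166.57
```

Request:
jog_arm:
  increments:
    - [[0, 0, 0, 0, 0, -0.0148, 255], [0.02, 0.191, 0, 0, 0, 0, 255], [0.02, 0.191, 0, 0, 0, 0, 255], [0.02, 0.191, 0, 0, 0, 0, 255], [0.02, 0.191, 0, 0, 0, 0, 255], [0.019, 0.191, 0, 0, 0, 0, 255], [0, 0, 0.07, 0, 0, 0, 255], [0, 0, 0.06, 0, 0, 0, 255], [0, 0, 0, 0, 0, 0, 255], [0, 0, 0, 0, 0, 0, 255]]

```text
clock: 55.05
tcp_pos: [0.4473, 0.2326, 0.1108]
orientation: [-0.001, 0.094, 0.996, -0.002]
wrist_force: [-0.3, -0.6, -0.8]
finger_gap: 0.0215
grip_force: 60.3
```

Run:
```python
from h import *
go(car(0,.122,.107),YJ); s=env.get_state(); tip=s['tcp_pos']-[0,0,.035]
ims=[]
for c in('top','side'):
    d=shot(c); q=proj(d,tip); im=cv2.cvtColor(d['pixels'],cv2.COLOR_RGB2BGR); c0=(q-[32,32]).astype(int)
    cr=cv2.resize(im[c0[1]:c0[1]+64,c0[0]:c0[0]+64],None,fx=6.2,fy=6.2,interpolation=2)
    def mk(p,col): cv2.drawMarker(cr,tuple(((proj(d,p)-c0)*6.2).astype(int)),col,0,12)
    mk(tip,(255,0,255))
    for x in(-.022,.022):
        for y in(.115,.129): mk(car(x,y,.066),(0,255,255))
    ims.append(cr)
cv2.imwrite('pics/slot.png',np.hstack(ims))
```

```text
t 55.0 tcp [0.4473 0.2326 0.1108] F [-0.3 -0.6 -0.8] gap 0.0215 grip 60.3
shift units in present axes [0.0009 0.0025 0.0152] in target axes [0.001  0.0024 0.0152] turn [-0.0014 -0.0006 -0.    ] yaw 169.24
```

View pics/slot.png

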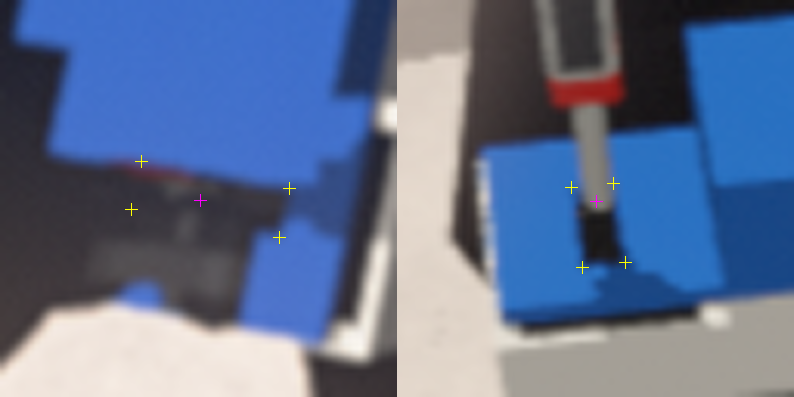

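The side view shows the pin tip at (596,208), in line with the dark slot below it at (600,235). A thin dark line under the tongue makes me compare the lid with the starting picture to be sure it is fully shut.

Run:
```python
from h import *
d=shot('side'); now=cv2.cvtColor(d['pixels'],cv2.COLOR_RGB2BGR); a=cv2.imread('pics/side0.png')
for n,p in(('front top edge',car(-.04,-.07,.106)),('front low edge',car(-.04,-.09,.06)),('tongue front',car(-.04,.14,.066))):
    q=proj(d,p).astype(int); 
    for im in(a,now): print(n,q,[im[v,q[0]].tolist() for v in range(q[1]-5,q[1]+7)])
print(proj(d,car(-.04,-.07,.106))-proj(d,car(-.04,-.07,.108)))
```

```text
front top edge [322 152] [[193, 112, 40], [193, 112, 41], [193, 111, 38], [194, 112, 40], [193, 112, 40], [184, 105, 35], [148, 80, 27], [135, 71, 24], [133, 70, 24], [134, 71, 24], [134, 71, 24], [134, 70, 24]]
front top edge [322 152] [[192, 111, 40], [192, 111, 40], [193, 112, 41], [193, 111, 37], [192, 111, 40], [184, 104, 35], [148, 80, 29], [134, 71, 25], [133, 70, 24], [133, 70, 23], [133, 70, 25], [133, 69, 24]]
front low edge [331 170] [[133, 71, 24], [134, 71, 26], [134, 71, 26], [134, 73, 29], [137, 88, 60], [144, 128, 120], [150, 157, 161], [151, 160, 164], [151, 159, 164], [151, 160, 164], [151, 159, 164], [151, 160, 164]]
front low edge [331 170] [[133, 70, 23], [133, 70, 24], [133, 70, 24], [133, 71, 26], [135, 84, 53], [142, 122, 112], [149, 155, 159], [150, 158, 163], [150, 159, 164], [150, 159, 164], [150, 159, 164], [151, 159, 164]]
tongue front [217 180] [[195, 115, 47], [195, 116, 49], [195, 116, 47], [194, 115, 47], [190, 111, 46], [164, 92, 39], [135, 73, 32], [113, 62, 32], [59, 48, 46], [100, 105, 109], [164, 173, 178], [178, 188, 192]]
tongue front [217 180] [[194, 115, 48], [194, 115, 47], [194, 116, 48], [194, 116, 48], [189, 110, 45], [162, 90, 36], [133, 72, 29], [112, 61, 30], [56, 44, 43], [98, 105, 108], [164, 173, 177], [177, 186, 191]]
[-0.02456417  0.83005233]
```

The lid pixels match the starting picture, so it is fully shut. I lower the pin through the slot at its -12 mm end.

Request:
jog_arm:
  increments:
    - [[0, -0.046, 0, 0, 0, 0, 255], [0, 0, 0.03, 0, 0, 0, 255], [0, 0, 0.03, 0, 0, 0, 255], [0, 0, 0.03, 0, 0, 0, 255], [0, 0, 0.03, 0, 0, 0, 255], [0, 0, 0, 0, 0, 0, 255]]

```text
clock: 55.8
tcp_pos: [0.4448, 0.2212, 0.08]
orientation: [-0.001, 0.094, 0.996, -0.002]
wrist_force: [-0.0, 0.4, -0.9]
finger_gap: 0.0214
grip_force: 60.3
```

Request:
jog_arm:
  increments:
    - [[0, 0, 0.008, 0, 0, 0, 255], [0, 0, 0.008, 0, 0, 0, 255], [0, 0, 0.006, 0, 0, 0, 255], [0, 0, 0, 0, 0, 0, 255]]

```text
clock: 56.2
tcp_pos: [0.4458, 0.2216, 0.076]
orientation: [-0.0, 0.094, 0.996, -0.002]
wrist_force: [0.1, 0.0, -0.5]
finger_gap: 0.0215
grip_force: 60.3
```

Request:
jog_arm:
  increments:
    - [[0, 0, 0.006, 0, 0, 0, 255], [0, 0, 0.006, 0, 0, 0, 255], [0, 0, 0, 0, 0, 0, 255]]

```text
clock: 56.5
tcp_pos: [0.4464, 0.2216, 0.0748]
orientation: [0.001, 0.094, 0.996, -0.001]
wrist_force: [-4.1, -1.2, 12.8]
finger_gap: 0.0212
grip_force: 62.1
```

Request:
jog_arm:
  increments:
    - [[0, 0.007, -0.003, 0, 0, 0, 255], [0, 0.007, 0, 0, 0, 0, 255], [0, 0.007, 0, 0, 0, 0, 255], [0, 0.007, 0, 0, 0, 0, 255], [0, 0, 0, 0, 0, 0, 255]]

```text
clock: 57.0
tcp_pos: [0.4477, 0.2271, 0.0749]
orientation: [0.001, 0.094, 0.996, -0.003]
wrist_force: [-1.3, -5.0, 6.6]
finger_gap: 0.0215
grip_force: 61.3
```

Request:
jog_arm:
  increments:
    - [[0, 0.007, 0, 0, 0, 0, 255], [0, 0.007, 0, 0, 0, 0, 255], [0, 0.007, 0, 0, 0, 0, 255], [0, 0, 0, 0, 0, 0, 255]]

```text
clock: 57.4
tcp_pos: [0.4486, 0.232, 0.0749]
orientation: [0.001, 0.094, 0.996, -0.003]
wrist_force: [-1.8, -6.7, 8.4]
finger_gap: 0.0213
grip_force: 61.4
```

Request:
jog_arm:
  increments:
    - [[0, 0.007, 0, 0, 0, 0, 255], [0, 0.007, 0, 0, 0, 0, 255], [0, 0.007, 0, 0, 0, 0, 255], [0, 0, 0, 0, 0, 0, 255]]

```text
clock: 57.8
tcp_pos: [0.4496, 0.2373, 0.0749]
orientation: [0.001, 0.094, 0.996, -0.003]
wrist_force: [-0.6, -4.9, 7.7]
finger_gap: 0.021
grip_force: 61.3
```

Request:
jog_arm:
  increments:
    - [[0, 0.007, 0, 0, 0, 0, 255], [0, 0.007, 0, 0, 0, 0, 255], [0, 0, 0, 0, 0, 0, 255]]

```text
clock: 58.1
tcp_pos: [0.4504, 0.2414, 0.0746]
orientation: [0.001, 0.094, 0.996, -0.002]
wrist_force: [-0.9, -2.9, 5.2]
finger_gap: 0.0214
grip_force: 61.0
```

Request:
jog_arm:
  increments:
    - [[0, 0.006, 0, 0, 0, 0, 255], [0, 0.006, 0, 0, 0, 0, 255], [0, 0, 0, 0, 0, 0, 255]]

```text
clock: 58.4
tcp_pos: [0.4502, 0.2455, 0.0734]
orientation: [-0.0, 0.094, 0.996, -0.001]
wrist_force: [0.2, 0.0, -0.9]
finger_gap: 0.0213
grip_force: 60.2
```

It has dropped: the force is gone and z is lower. I push it home gently.

Request:
jog_arm:
  increments:
    - [[0, 0.002, 0.01, 0, 0, 0, 255], [0, 0, 0.01, 0, 0, 0, 255], [0, 0, 0.01, 0, 0, 0, 255], [0, 0, 0.01, 0, 0, 0, 255], [0, 0, 0, 0, 0, 0, 255]]

```text
clock: 58.9
tcp_pos: [0.45, 0.2454, 0.0632]
orientation: [-0.001, 0.094, 0.996, -0.002]
wrist_force: [-0.1, -0.3, -0.6]
finger_gap: 0.0213
grip_force: 60.2
```

Request:
jog_arm:
  increments:
    - [[0, 0, 0.01, 0, 0, 0, 255], [0, 0, 0.008, 0, 0, 0, 255], [0, 0, 0.006, 0, 0, 0, 255], [0, 0, 0.006, 0, 0, 0, 255], [0, 0, 0, 0, 0, 0, 255]]

```text
clock: 59.4
tcp_pos: [0.4504, 0.2455, 0.0562]
orientation: [-0.0, 0.094, 0.996, -0.002]
wrist_force: [-0.2, 0.7, 0.4]
finger_gap: 0.0214
grip_force: 60.4
```

Request:
jog_arm:
  increments:
    - [[0, 0, 0.004, 0, 0, 0, 255], [0, 0, 0.004, 0, 0, 0, 255], [0, 0, 0, 0, 0, 0, 255], [0, 0, 0, 0, 0, 0, 90], [0, 0, 0, 0, 0, 0, 90], [0, 0, 0, 0, 0, 0, 90], [0, 0, 0, 0, 0, 0, 90], [0, 0, 0, 0, 0, 0, 90], [0, 0, -0.1, 0, 0, 0, 90], [0, 0, -0.15, 0, 0, 0, 90], [0, 0, -0.15, 0, 0, 0, 90], [0, -0.15, -0.1, 0, 0, 0, 90], [0, -0.19, 0, 0, 0, 0, 90], [0, -0.19, 0, 0, 0, 0, 90], [0, 0, 0, 0, 0, 0, 90], [0, 0, 0, 0, 0, 0, 90]]

```text
clock: 61.0
tcp_pos: [0.4259, 0.1148, 0.1799]
orientation: [0.0, 0.095, 0.995, -0.001]
wrist_force: [-0.7, -0.7, 1.0]
finger_gap: 0.0555
grip_force: 0.0
```

Run:
```python
from h import *
go(C)
ims=[]
for c in('top','side'):
    d=shot(c)
    for t,z in(('blade',.001),('blade_tip',.013),('mat',0)):
        for k in spotter.landmark_of(t,c)[:1]: print(c,t,round(k['conf'],2),atz(d,k['uv'],z).round(4))
    ims.append(cv2.cvtColor(d['pixels'],cv2.COLOR_RGB2BGR))
a=cv2.resize(ims[0][140:340,130:290],(400,500)); b=cv2.resize(ims[1][110:350,195:387],(400,500))
cv2.imwrite('pics/end.png',np.hstack([a,b]))
```

```text
t 61.0 tcp [0.4259 0.1148 0.1799] F [-0.7 -0.7  1. ] gap 0.0555 grip 0.0
shift units in present axes [-0.4813  0.4847  0.7184] in target axes [-0.4813  0.4847  0.7184] turn [0. 0. 0.] yaw 169.07
top blade 0.65 [0.6528 0.194  0.001 ]
top blade_tip 0.75 [0.539  0.0445 0.013 ]
top mat 0.6 [ 0.5353 -0.05    0.    ]
side blade 0.79 [ 0.5183 -0.0624  0.001 ]
side blade_tip 0.86 [0.5322 0.0376 0.013 ]
side mat 0.71 [ 0.5309 -0.0534  0.    ]
```

View pics/end.png

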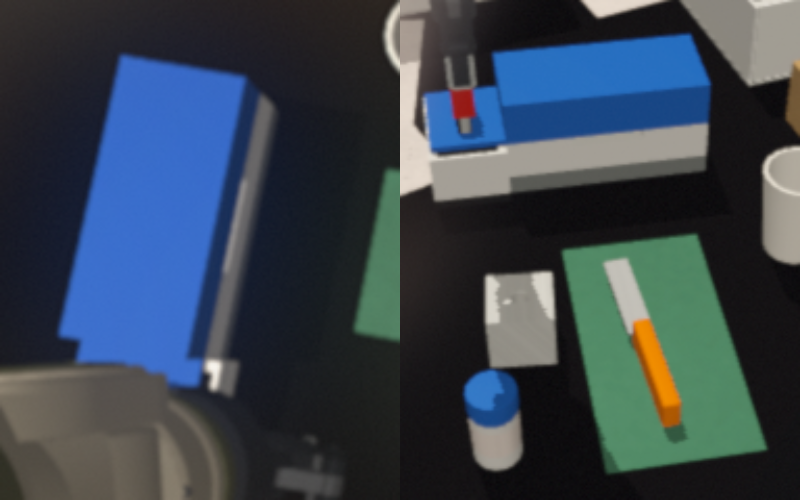

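In the side view the red head at (462,103) seems to stand a little above the tongue, with shank showing at (465,125), and the gripper overlaps it. I move the arm clear and measure how high the head is.

Request:
jog_arm:
  increments:
    - [[0, -0.19, 0, 0, 0, 0, 90], [0, -0.19, 0, 0, 0, 0, 90], [0, -0.19, 0, 0, 0, 0, 90], [0, -0.19, 0, 0, 0, 0, 90], [0, 0, 0, 0, 0, 0, 90]]

```text
clock: 61.9
tcp_pos: [0.39, -0.0756, 0.1804]
orientation: [0.0, 0.098, 0.995, -0.003]
wrist_force: [0.8, -0.5, -0.1]
finger_gap: 0.0554
grip_force: 0.0
```

Run:
```python
from h import *
from scipy.optimize import minimize
D={};M={}
for c in('top','side'):
    d=shot(c,'p2'+c); h=cv2.cvtColor(d['pixels'],cv2.COLOR_RGB2HSV); m=((h[...,0]<7)|(h[...,0]>173))&(h[...,1]>150)&(h[...,2]>70)
    q=proj(d,[.45,.245,.09]).astype(int); w=np.zeros_like(m); w[q[1]-40:q[1]+35,q[0]-30:q[0]+30]=1; D[c],M[c]=d,m&w
    v,u=np.nonzero(M[c]); print(c,M[c].sum(),u.min() if len(u) else 0,u.max() if len(u) else 0,v.min() if len(u) else 0,v.max() if len(u) else 0)
    for z in(.066,.091,.116): print(z,proj(d,[.45,.2455,z]).round(1))
def f(p,cs): return sum(1-(s&M[c]).sum()/max(1,(s|M[c]).sum()) for c in cs for s in [sil(D[c],[box(-11,11,-11,11,p[3]*1000,p[3]*1000+50)],p)])
for cs in(('top',),('side',),('top','side')):
    r=min((minimize(f,[.45,.2455,y,z],args=(cs,),method='Nelder-Mead',options=dict(initial_simplex=np.array([.45,.2455,y,z])+np.vstack([np.zeros(4),np.diag([.005,.005,.2,.01])]))) for y in(-.4,-.2,0) for z in(.066,.08)),key=lambda r:r.fun); print(cs,r.x.round(4),r.fun)
d=D['side']; im=d['pixels']; q=proj(d,[.45,.2455,.066]).astype(int)
for v in range(q[1]-6,q[1]+16,2): print(v,im[v,q[0]-6:q[0]+9:3].tolist())
```

```text
top 140 163 175 293 305
0.066 [178.2 298.6]
0.091 [173.  299.1]
0.116 [167.5 299.6]
side 0 0 0 0 0
0.066 [225.2 163.6]
0.091 [224.  153.5]
0.116 [222.8 143.2]
('top',) [ 0.4353  0.4626  0.9216 -0.4824] 0.17948717948717952
('side',) [ 0.45    0.2455 -0.4     0.066 ] 1.0
('top', 'side') [ 0.4353  0.4626  0.9216 -0.4824] 1.1794871794871795
157 [[45, 44, 44], [44, 42, 43], [41, 42, 42], [38, 39, 41], [38, 38, 41]]
159 [[45, 43, 43], [42, 42, 42], [41, 40, 41], [38, 40, 41], [38, 39, 39]]
161 [[43, 41, 42], [41, 41, 41], [41, 40, 41], [38, 39, 40], [37, 37, 40]]
163 [[43, 43, 43], [40, 39, 39], [39, 40, 40], [38, 39, 40], [37, 39, 39]]
165 [[45, 45, 46], [42, 42, 43], [39, 39, 41], [38, 38, 40], [37, 39, 40]]
167 [[45, 44, 45], [42, 43, 43], [39, 40, 41], [38, 38, 38], [41, 42, 42]]
169 [[42, 42, 44], [41, 41, 43], [62, 62, 62], [83, 83, 81], [88, 88, 87]]
171 [[42, 43, 44], [40, 40, 42], [64, 64, 64], [82, 81, 80], [77, 76, 76]]
173 [[42, 42, 43], [40, 40, 41], [53, 53, 54], [74, 74, 73], [74, 74, 73]]
175 [[43, 43, 44], [38, 38, 38], [48, 49, 48], [75, 75, 73], [76, 74, 74]]
177 [[41, 42, 44], [34, 35, 36], [40, 40, 40], [74, 73, 72], [74, 73, 73]]
```

Request:
jog_arm:
  increments:
    - [[0.05, -0.185, 0, 0, 0, 0, 90], [0.05, -0.185, 0, 0, 0, 0, 90], [0.05, -0.185, 0, 0, 0, 0, 90], [0.05, -0.185, 0, 0, 0, 0, 90], [0.05, -0.185, 0, 0, 0, 0, 90], [0.05, -0.185, 0, 0, 0, 0, 90], [0.05, -0.185, 0, 0, 0, 0, 90], [0.05, -0.185, 0, 0, 0, 0, 90], [0.05, -0.185, 0, 0, 0, 0, 90], [0.05, -0.185, 0, 0, 0, 0, 90], [0, 0, 0, 0, 0, 0, 90]]

```text
clock: 63.1
tcp_pos: [0.1809, -0.5063, 0.1808]
orientation: [-0.0, 0.094, 0.996, -0.003]
wrist_force: [0.1, 0.7, -0.4]
finger_gap: 0.0555
grip_force: 0.0
```

Run:
```python
from h import *
from scipy.optimize import minimize
D={};M={}
for c in('top','side'):
    d=shot(c,'p3'+c); h=cv2.cvtColor(d['pixels'],cv2.COLOR_RGB2HSV); m=((h[...,0]<7)|(h[...,0]>173))&(h[...,1]>150)&(h[...,2]>70)
    q=proj(d,[.45,.245,.09]).astype(int); w=np.zeros_like(m); w[q[1]-40:q[1]+35,q[0]-30:q[0]+30]=1; D[c],M[c]=d,m&w
    v,u=np.nonzero(M[c]); print(c,M[c].sum(),u.min(),u.max(),v.min(),v.max())
def f(z,c): s=sil(D[c],[box(-11,11,-11,11,z*1000,z*1000+50)],(.45,.2455,-.2)); return (s&M[c]).sum()/(s|M[c]).sum()
for c in M: print(c,[(round(float(z),3),round(float(f(z,c)),2)) for z in np.arange(.054,.1,.004)])
```

```text
top 141 163 175 293 305
side 280 217 230 140 166
top [(0.054, 0.37), (0.058, 0.39), (0.062, 0.39), (0.066, 0.39), (0.07, 0.38), (0.074, 0.38), (0.078, 0.37), (0.082, 0.37), (0.086, 0.36), (0.09, 0.35), (0.094, 0.35), (0.098, 0.35)]
side [(0.054, 0.55), (0.058, 0.64), (0.062, 0.73), (0.066, 0.81), (0.07, 0.79), (0.074, 0.72), (0.078, 0.65), (0.082, 0.58), (0.086, 0.53), (0.09, 0.47), (0.094, 0.42), (0.098, 0.37)]
```

The head's shoulder fits best at about 67 mm, so the pin is home on the 66 mm tongue. The blade lies on its mat and the lid is shut.

```bash
python3 -c "
from workcell import ticket
print(ticket.hand_in())"
```

```text
the job is handed in; nothing more can be done
None
```

I handed the job in, but no verdict came back. By my checks, all four yellow-capped jars are in their wells, the lid is shut, the pin is home with its shoulder on the tongue, and the blade is on its mat.

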